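Turn a lidded culture box lid-down on the turning rest

ROBOT

A 6-joint arm with a two-finger parallel gripper is mounted at the origin on the work surface. World frame = base frame: x ahead of the robot, y to its left, z up, the work surface at z = 0. Lengths are in m, angles in rad, forces in N, time in s.
With the tool pointing down it reaches from about 0.35 to 0.85 m from the base axis. Payload 8.1 kg.
Tool frame: the origin (TCP) lies at the centre of the arm's flange, where the gripper is bolted on; the fingertips stand 186 mm ahead of it and the grasp point (between the pads) lies 167 mm ahead of it (robot.nose_length is the distance from the TCP to the fingertips, in m); z points along the fingers, x is the direction in which the jaws open and shut, and the axes are right-handed (so a half turn about z gives the same grasp; the last joint's range is limited). The gripper opens to 93 mm and grips with 3 to 60 N. Pads are 15 mm wide; open, the fingers measure 128 mm over their backs; the gripper's body (75 mm by 188 mm) begins 65 mm behind the grasp point.
Start: joints at [1.156, 0.13, 1.488, -0, 1.523, -0.085], TCP at [0.194, 0.568, 0.405] pointing down, gripper open.
Joint ranges: [-2.96, 2.96], [-0.89, 2.26], [0.02, 2.5], [-1.34, 4.48], [0, 2.73], [-2.66, 2.66]. Speed limits (rad/s): [2.39, 2.39, 2.79, 3.14, 3.14, 3.14].

INTERFACE

Orientations are given as a rotation vector (axis times angle).
In Python, from plant import robot gives the robot as it stands.
- The arm moves only by the tool arm_command, never from a script. Its argument "motion" is a list of rows, each an object with "slide": the shift along the tool's x, y, z each as a share of 0.4 m, from -1 to 1, a list of three; "turn": the turn, a rotation vector about the tool's x, y, z each as a share of 0.5 rad, from -1 to 1, a list of three. A call has exactly 5 rows; each row shifts and turns the commanded pose from where the row before left it, along the tool's axes as they then stand; what a row does not reach is not made up. A row lasts 1/12 s, in which the tool goes at most 41.7 mm and 7.16 degrees, less where a joint would pass 70% of its speed; a pose out of reach is approached as far as the arm can. A call with a number of a shift or a turn outside -1 to 1 is refused whole. A call with a gripper value outside its range is refused whole. "gripper" is the opening in per cent of the stroke, from 0 (shut) to 100 (fully open), set as the call begins (left out, the last holds). The fingers move at their own pace and stop on an object; "grip_force" is the grip in N (left out, the last holds). Time passes only in rows, so rows that do not move let the fingers close, or fill a call up. It gives the time, the measured TCP pose, the force and the opening at its end, in the units of the state.
- robot.read_state(): the state, without advancing time (a new reading comes with each control period).
- robot.read_camera(name): name is "side" or "top" or "wrist"; returns a dict with "pixels" (400x640x3 uint8, blue, green, red), "intrinsics" (3x3 intrinsics, pixels), "T" (4x4, takes a point from camera to world coordinates). Camera axes: x right, y down, z forward; pixel columns grow to the right and rows downward; lengths in m; the calibration is good to about 2 mm. The wrist camera is an equidistant fisheye: a pixel r from the principal point sees the ray r / f radians off the axis. A picture is of the moment at which its call begins. There is no depth.
- robot.close_job(): hands the job in, once; it reports no verdict.
The state is a dict: "t": time; "q": joint angles; "dq": joint speeds; "joint_torque": joint torques, N m; "tool_pos": TCP position; "orientation": TCP orientation; "force": force on the tool from outside, world axes, zero at the start; "wrist_torque": the same for the moment, N m; "opening": finger opening in m.
Only numpy, scipy, OpenCV 4.12 (cv2) and the standard library are available. Lean on these libraries where they do the work, as an engineer would, in place of code of your own. Each camera call takes 0.05 s, during which the arm holds its last target.

TASK

Turn the lidded orange culture box upside down so that condensation drains off the culture: first park it lid-up on the blue slope of the turning rest and let go, then take the projecting upper end with lid and base pinched together, and lay it lid-down on the yellow slope. In both places it should lie flat on the slope, straight up and down it and centred across it, with its lower end on the ledge. The lid must never come off or gape, and the other things on the bench must stay where they are.

Things in the scene. Friction and masses are not known exactly. Their poses are not given: they have to be found in the camera images.
- box_center (a point): Centre of the closed culture box, 15 mm above its underside. Orange base 122 mm long (its x), 62 mm wide (its y), 16 mm thick, about 110 g; z points from base to lid. Closed box 30 mm thick. The base is 2.5 mm wider than the lid all round, so gripping its long sides holds the base alone. Starts flat on the bench, lid up.
- lid_center (a point): Centre of the loose white lid (green patch on top), 117 x 57 x 13 mm, about 40 g, z out of its top; 8.5 mm above box_center along the box's z when closed. It sits over the base's 11 mm high rim with 1.5 mm play and no catch: it stays on at 45 degrees, but falls off when turned lid-down unless lid and base are pinched together through the thickness.
- rest: Turning rest, fixed: a tent of two 45 degree slopes 50 mm wide (fingers pass beside it), 68 mm long. Origin on the bench under the ridge's middle; x along the ridge (62 mm high); blue slope faces +y, yellow -y. At each slope's foot, 14 mm up and 48 mm out from the ridge, a ledge stands 12 mm square to the slope. A box on the ledge projects 54 mm past the ridge. Foot plate 70 x 150 x 6 mm.
- rest_blue (a point): Where box_center lies when the box is parked lid-up on the blue slope, foot on the ledge: 61 mm up the slope from the ledge, 15 mm off the surface. The point's axes are those of the rest.
- rest_yellow (a point): Where box_center should finally lie, lid-down on the yellow slope: 59.5 mm up the slope from the ledge, 15 mm off the surface. The point's axes are those of the rest.
- jar: Bystander: jar, 52 mm across, 75 mm high, origin under its centre.
- timer: Bystander: bench timer 70 x 75 x 22 mm, origin under its centre.
- marker: Bystander: marker pen lying along its x, 130 x 14 x 14 mm, origin under its centre.
- cup: Bystander: white cup, 68 mm across, 60 mm high, origin under its centre.
There are look-alikes about, which are no part of the job. What is meant by the rest is not red, and is the smaller of those in its own colour.

How it is judged:
By the outcome, as a careful person would: the job done as asked, in the order asked, and still so for the second after the job is handed in, with the robot touching nothing.
It also fails if it takes over 51 s, if anything falls off the work surface, if the arm or the gripper's body presses on something with over 40 N, if the wrist force passes 120 N, or if a joint passes its speed limit or range.

## Working session

There is one attempt and no reset: what is moved stays moved. The work goes in short steps, Python scripts to look and compute and a tool call to move; the robot and the scene stay as the last step left them, time stands still between calls to the robot, and variables do not carry over. Pictures are saved under pics/ and viewed, and the job is handed in when it is done.

Besides the shell and the picture viewer there is one more tool, called as name([rows], argument=value, ...), one row to a line, values as JSON. arm_command: Moves the arm, as the interface text tells. Shift numbers are shares of 0.4 m and turn numbers shares of 0.5 rad, none past 1 either way. Its arguments: {"type":"object","properties":{"motion":{"type":"array","items":{"type":"object","properties":{"slide":{"type":"array","items":{"type":"number"}},"turn":{"type":"array","items":{"type":"number"}}}}},"gripper":{"type":"number"},"grip_force":{"type":"number"}},"required":["motion"]}

```bash
ls; mkdir -p pics
python3 - <<'E'
from plant import robot
import cv2
s=robot.read_state()
print({k:(v if not hasattr(v,'round') else v) for k,v in s.items()})
for n in ("side","top","wrist"):
    c=robot.read_camera(n); cv2.imwrite(f"pics/{n}0.png",c["pixels"]); print(n,c["intrinsics"],c["T"])
E
```

```text
pics
{'t': 0.0, 'q': array([ 1.15561258e+00,  1.31202682e-01,  1.48925540e+00, -7.16905484e-06,
        1.52296647e+00, -8.54185278e-02]), 'dq': array([-0.00030929,  0.00067905, -0.00087108, -0.00150188, -0.00133376,
        0.00089448]), 'joint_torque': array([ 1.77310616e-03, -5.59856915e+01, -4.91749942e+01,  7.67496089e-02,
        3.56750528e-02, -1.56266683e-04]), 'tool_pos': array([0.19419681, 0.56747819, 0.40367543]), 'orientation': array([ 2.55516705e+00,  1.82614690e+00, -2.46884769e-03]), 'force': array([ 0.35303397,  0.14600294, -0.25265094]), 'wrist_torque': array([ 0.01743423, -0.01279173, -0.04798913]), 'opening': 0.09291087458610407}
side [[388.37471781   0.         319.67237323]
 [  0.         388.37471781 197.42137632]
 [  0.           0.           1.        ]] [[ 0.85345919 -0.27086877  0.44523872  0.12938215]
 [-0.52086019 -0.47228244  0.71109349 -0.7025548 ]
 [ 0.01766541 -0.8387964  -0.54415855  0.6227442 ]
 [ 0.          0.          0.          1.        ]]
top [[450.99341418   0.         323.68615557]
 [  0.         450.99341418 197.79143261]
 [  0.           0.           1.        ]] [[ 0.02292268 -0.99276644  0.11785305  0.4337168 ]
 [-0.99970134 -0.02376102 -0.00571313 -0.00960464]
 [ 0.00847212 -0.11768689 -0.99301461  1.4302046 ]
 [ 0.          0.          0.          1.        ]]
wrist [[309.70691629   0.         319.58132463]
 [  0.         309.70691629 202.07664805]
 [  0.           0.           1.        ]] [[ 0.3240834   0.90493675  0.27578873  0.11676232]
 [ 0.94602449 -0.30915436 -0.09726896  0.59549579]
 [-0.00276097  0.29242615 -0.95628412  0.38601218]
 [ 0.          0.          0.          1.        ]]
```

View pics/top0.png

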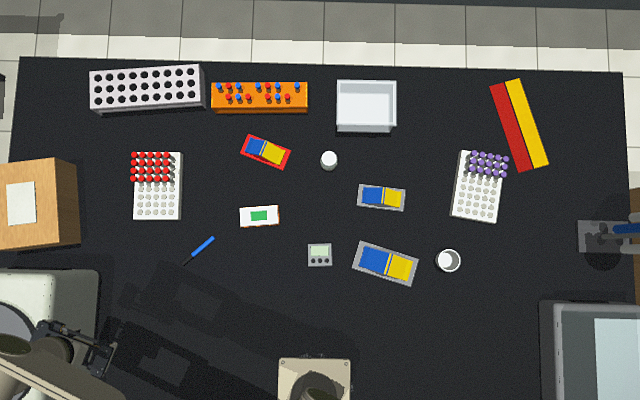

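View pics/side0.png

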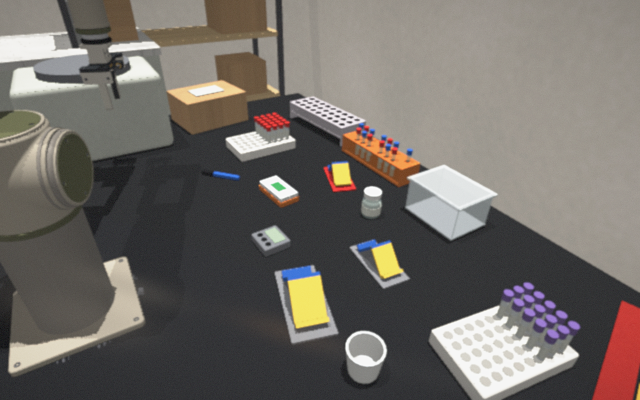

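View pics/wrist0.png

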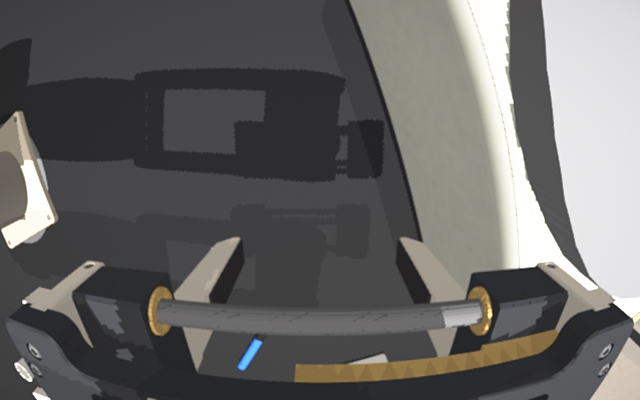

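The top view shows three rest-like tents: red-plated at (265,152), small grey-plated at (381,197) and large grey-plated at (385,263). The one meant is (381,197), because it is not red and is the smaller of the grey ones. The culture box is at (259,216), white with a green patch. The orange thing at (259,97) is a tube rack. I'll check this in an enlarged crop.

Run:
```python
import cv2,numpy as np
im=cv2.imread("pics/top0.png")
a=cv2.resize(im[170:225,345:420],None,fx=8,fy=8,interpolation=cv2.INTER_CUBIC)
b=cv2.resize(im[195:240,225:295],None,fx=8,fy=8,interpolation=cv2.INTER_CUBIC)
cv2.imwrite("pics/c1.png",a);cv2.imwrite("pics/c2.png",b)
```

```text
(no output)
```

View pics/c1.png

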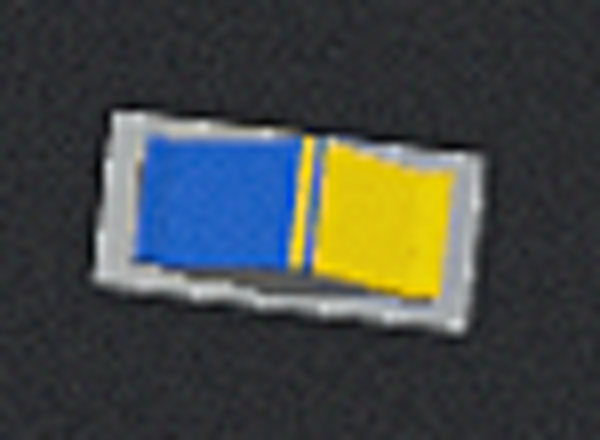

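View pics/c2.png

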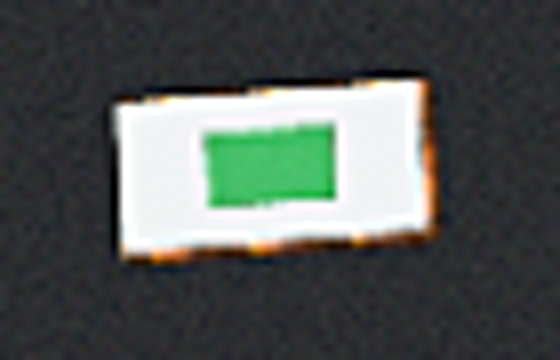

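The crop confirms the small grey-plated rest (blue slope to the left, yellow to the right) and the box with its green patch and orange base edge. Next I'll fit poses from the outlines in both cameras.

```bash
cat > h.py <<'E'
import numpy as np,cv2
from scipy.optimize import least_squares
from scipy.spatial.transform import Rotation as R
from plant import robot
def cam(n,save=None):
    c=robot.read_camera(n)
    if save: cv2.imwrite(f"pics/{save}.png",c["pixels"])
    return c
def ray(c,uv,z):
    K,T=c["intrinsics"],c["T"]
    d=T[:3,:3]@np.linalg.solve(K,[uv[0],uv[1],1]); o=T[:3,3]
    return o+d*(z-o[2])/d[2]
def proj(c,P):
    K,T=c["intrinsics"],c["T"]
    p=(np.atleast_2d(P)-T[:3,3])@T[:3,:3]; q=p@K.T
    return q[:,:2]/q[:,2:]
def quad(mask):
    cs,_=cv2.findContours(mask.astype(np.uint8),cv2.RETR_EXTERNAL,cv2.CHAIN_APPROX_NONE)
    c=max(cs,key=cv2.contourArea)
    return c
E
python3 - <<'E'
from h import *
T=cam("top"); S=cam("side")
def seg(c,box,f,k=8):
    x0,x1,y0,y1=box
    im=cv2.resize(c["pixels"][y0:y1,x0:x1],None,fx=k,fy=k,interpolation=cv2.INTER_CUBIC).astype(int)
    m=f(im); cnt=quad(m); h=cv2.convexHull(cnt)
    r=cv2.minAreaRect(cnt)
    for e in range(1,60):
        a=cv2.approxPolyDP(h,e,True)
        if len(a)<=4: break
    return (a[:,0]+.5)/k-.5+[x0,y0]
plate=lambda im: im.max(2)>110
white=lambda im: im.min(2)>130   # lid (fills green by hull)
for nm,c,box,f,z in [("plate top",T,(345,420,170,225),plate,.006),("lid top",T,(225,295,195,240),white,.03)]:
    q=seg(c,box,f); P=np.array([ray(c,u,z) for u in q]); print(nm,q.round(1).tolist()); print(P.round(4).tolist(), "c",P.mean(0).round(4),"sides",np.linalg.norm(P-np.roll(P,-1,0),axis=1).round(4))
    for i in range(4):
        d=P[(i+1)%4]-P[i]; print(np.degrees(np.arctan2(d[1],d[0])).round(1))
    print("ctr side px",proj(S,P).round(1).tolist())
for nm,uv,z in [("jar",(329,160),.075),("cup",(448,260),.06),("timer",(320,254),.022),("marker",(200,249),.014)]:
    print(nm,ray(T,uv,z).round(3))
im=S["pixels"]
cv2.imwrite("pics/c3.png",np.hstack([cv2.resize(im[230:295,340:420],None,fx=5,fy=5,interpolation=cv2.INTER_CUBIC),cv2.resize(im[160:225,240:320],None,fx=5,fy=5,interpolation=cv2.INTER_CUBIC)]))
E
```

```text
plate top [[358.6, 183.9], [404.1, 188.9], [402.6, 210.7], [356.7, 204.8]]
[[0.65, -0.1281, 0.006], [0.6373, -0.2737, 0.006], [0.5675, -0.269, 0.006], [0.5828, -0.1231, 0.006]] c [ 0.6094 -0.1985  0.006 ] sides [0.1461 0.07   0.1467 0.0673]
-95.0
176.2
84.0
-4.3
ctr side px [[373.1, 239.2], [408.9, 276.8], [383.2, 287.2], [350.0, 246.8]]
lid top [[277.1, 205.1], [277.4, 223.2], [239.9, 225.8], [239.3, 207.7]]
[[0.5736, 0.1271, 0.03], [0.5171, 0.124, 0.03], [0.5063, 0.2398, 0.03], [0.5626, 0.2443, 0.03]] c [0.5399 0.1838 0.03  ] sides [0.0566 0.1163 0.0565 0.1176]
-176.8
95.4
4.5
-84.6
ctr side px [[297.5, 192.2], [280.2, 198.1], [259.5, 180.7], [275.9, 175.4]]
jar [ 0.711 -0.031  0.075]
cup [ 0.416 -0.397  0.06 ]
timer [ 0.425 -0.01   0.022]
marker [0.432 0.364 0.014]
```

View pics/c3.png

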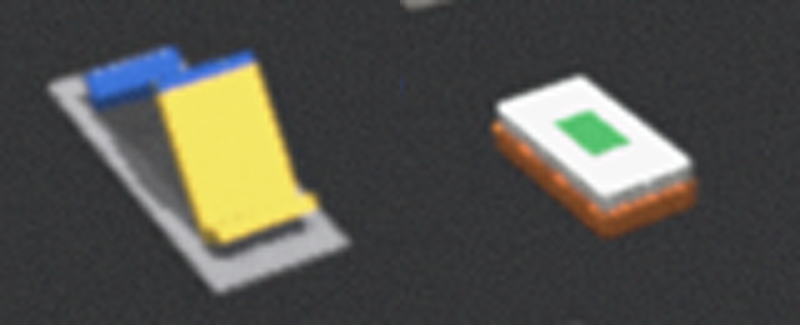

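```bash
cat > fit.py <<'E'
from h import *
def contour(c,box,f,k=8):
    x0,x1,y0,y1=box
    im=cv2.resize(c["pixels"][y0:y1,x0:x1],None,fx=k,fy=k,interpolation=cv2.INTER_CUBIC).astype(int)
    h=cv2.convexHull(quad(f(im)))[:,0].astype(float)
    pts=[]
    for a,b in zip(h,np.roll(h,-1,0)):
        n=max(1,int(np.linalg.norm(b-a)/4)); pts+= [a+(b-a)*t for t in np.arange(n)/n]
    return (np.array(pts)+.5)/k-.5+[x0,y0]
def rectfit(obs,L,W,z,p0):
    # obs: list of (cam, pts) ; backproject to plane z and measure signed distance to the rectangle outline
    P=[np.array([ray(c,u,z)[:2] for u in pts]) for c,pts in obs]
    def res(p,Q):
        d=Q-p[:2]; cs,sn=np.cos(p[2]),np.sin(p[2])
        u=abs(d@[cs,sn])-(L/2+p[3]); v=abs(d@[-sn,cs])-(W/2+p[3])
        return np.maximum(u,v)
    out=[]
    for Q in P+[np.vstack(P)]:
        r=least_squares(res,list(p0)+[0],args=(Q,),loss="soft_l1",f_scale=.001)
        out.append((r.x[:2].round(4),np.degrees(r.x[2]).round(2),"grow",r.x[3].round(4),"rms",np.sqrt((r.fun**2).mean()).round(4)))
    return out
E
python3 - <<'E'
from fit import *
T=cam("top"); S=cam("side")
plate=lambda im: im.max(2)>115
white=lambda im: im.min(2)>125
for o in rectfit([(T,contour(T,(345,420,170,225),plate)),(S,contour(S,(340,420,225,295),plate))],.15,.07,.006,(.61,-.199,np.radians(85))): print(o)
for o in rectfit([(T,contour(T,(225,295,195,240),white)),(S,contour(S,(250,310,168,212),white))],.117,.057,.03,(.54,.184,np.radians(95))): print(o)
yel=lambda im:(im[...,2]>140)&(im[...,0]<100)
c=contour(T,(345,420,170,225),yel); print(c.min(0),c.max(0))
h=np.array([t for t in dir(robot) if t[0]!='_']); print(h)
E
```

```text
(array([ 0.6092, -0.199 ]), np.float64(83.99), 'grow', np.float64(0.0008), 'rms', np.float64(0.0005))
(array([ 0.6161, -0.1998]), np.float64(78.18), 'grow', np.float64(0.0052), 'rms', np.float64(0.0063))
(array([ 0.6096, -0.1991]), np.float64(83.67), 'grow', np.float64(0.0016), 'rms', np.float64(0.0081))
(array([0.5401, 0.1837]), np.float64(95.83), 'grow', np.float64(0.0015), 'rms', np.float64(0.0004))
(array([0.5381, 0.1797]), np.float64(96.1), 'grow', np.float64(0.0064), 'rms', np.float64(0.0022))
(array([0.5398, 0.183 ]), np.float64(95.48), 'grow', np.float64(0.0027), 'rms', np.float64(0.0038))
[383.6875 187.8125] [401.1875 206.9375]
['IKError' 'close_job' 'nose_length' 'read_camera' 'read_state']
```

```bash
cat > plan.py <<'E'
from h import *
import json
REST=np.array([.6092,-.199]); RYAW=np.radians(-6.0)
def Rz(a): return R.from_euler('z',a)
def down(yaw): # tool z down, x at yaw
    return R.from_matrix(np.column_stack([[np.cos(yaw),np.sin(yaw),0],[np.sin(yaw),-np.cos(yaw),0],[0,0,-1]]))
def frame(x,z):
    x=np.array(x,float);z=np.array(z,float);x/=np.linalg.norm(x);z/=np.linalg.norm(z)
    return R.from_matrix(np.column_stack([x,np.cross(z,x),z]))
def restvec(v): return Rz(RYAW).apply(v)
def restpt(v): return np.array([*REST,0])+restvec(v)
def cur():
    s=robot.read_state(); return s,np.array(s["tool_pos"]),R.from_rotvec(s["orientation"])
def plan(p1,R1,n,p0=None,R0=None,show=True):
    if p0 is None: s,p0,R0=cur()
    w=(R0.inv()*R1).as_rotvec(); Rk=R0; rows=[]
    for k in range(n):
        rows.append({"slide":[float(x) for x in (Rk.inv().apply((p1-p0)/n)/.4).round(3)],"turn":[float(x) for x in (w/n/.5).round(3)]})
        Rk=Rk*R.from_rotvec(w/n)
    print("dist/row mm",np.linalg.norm(p1-p0)/n*1000,"deg/row",np.degrees(np.linalg.norm(w))/n)
    for i in range(0,n,5): print(json.dumps(rows[i:i+5]))
E
python3 - <<'E'
from plan import *
plan(np.array([.540,.1837,.27]),down(np.radians(5.8)),20)
E
```

```text
dist/row mm 26.694589219303168 deg/row 3.265353135387156
[{"slide": [-0.031, 0.056, 0.017], "turn": [0.0, 0.0, 0.114]}, {"slide": [-0.028, 0.058, 0.017], "turn": [0.0, 0.0, 0.114]}, {"slide": [-0.025, 0.06, 0.017], "turn": [0.0, 0.0, 0.114]}, {"slide": [-0.021, 0.061, 0.017], "turn": [0.0, 0.0, 0.114]}, {"slide": [-0.018, 0.062, 0.017], "turn": [0.0, 0.0, 0.114]}]
[{"slide": [-0.014, 0.063, 0.017], "turn": [0.0, 0.0, 0.114]}, {"slide": [-0.011, 0.064, 0.017], "turn": [0.0, 0.0, 0.114]}, {"slide": [-0.007, 0.064, 0.017], "turn": [0.0, 0.0, 0.114]}, {"slide": [-0.003, 0.064, 0.017], "turn": [0.0, 0.0, 0.114]}, {"slide": [0.0, 0.065, 0.017], "turn": [0.0, 0.0, 0.114]}]
[{"slide": [0.004, 0.064, 0.017], "turn": [0.0, 0.0, 0.114]}, {"slide": [0.008, 0.064, 0.017], "turn": [0.0, 0.0, 0.114]}, {"slide": [0.011, 0.064, 0.017], "turn": [0.0, 0.0, 0.114]}, {"slide": [0.015, 0.063, 0.017], "turn": [0.0, 0.0, 0.114]}, {"slide": [0.018, 0.062, 0.017], "turn": [0.0, 0.0, 0.114]}]
[{"slide": [0.022, 0.061, 0.017], "turn": [0.0, 0.0, 0.114]}, {"slide": [0.025, 0.059, 0.017], "turn": [0.0, 0.0, 0.114]}, {"slide": [0.029, 0.058, 0.017], "turn": [0.0, 0.0, 0.114]}, {"slide": [0.032, 0.056, 0.017], "turn": [0.0, 0.0, 0.114]}, {"slide": [0.035, 0.054, 0.017], "turn": [0.0, 0.0, 0.114]}]
```

arm_command([
  {"slide": [-0.031, 0.056, 0.017], "turn": [0.0, 0.0, 0.114]},
  {"slide": [-0.028, 0.058, 0.017], "turn": [0.0, 0.0, 0.114]},
  {"slide": [-0.025, 0.06, 0.017], "turn": [0.0, 0.0, 0.114]},
  {"slide": [-0.021, 0.061, 0.017], "turn": [0.0, 0.0, 0.114]},
  {"slide": [-0.018, 0.062, 0.017], "turn": [0.0, 0.0, 0.114]},
], gripper=100, grip_force=30)

```text
t: 0.77
tool_pos: [0.2813, 0.471, 0.3704]
orientation: [-2.791, -1.442, -0.0]
force: [-0.1, -0.7, -0.2]
opening: 0.0929
```

arm_command([
  {"slide": [-0.014, 0.063, 0.017], "turn": [0.0, 0.0, 0.114]},
  {"slide": [-0.011, 0.064, 0.017], "turn": [0.0, 0.0, 0.114]},
  {"slide": [-0.007, 0.064, 0.017], "turn": [0.0, 0.0, 0.114]},
  {"slide": [-0.003, 0.064, 0.017], "turn": [0.0, 0.0, 0.114]},
  {"slide": [0.0, 0.065, 0.017], "turn": [0.0, 0.0, 0.114]},
])

```text
t: 1.18
tool_pos: [0.3678, 0.3749, 0.3366]
orientation: [-2.968, -1.03, -0.001]
force: [0.4, -0.0, 0.2]
opening: 0.0931
```

arm_command([
  {"slide": [0.004, 0.064, 0.017], "turn": [0.0, 0.0, 0.114]},
  {"slide": [0.008, 0.064, 0.017], "turn": [0.0, 0.0, 0.114]},
  {"slide": [0.011, 0.064, 0.017], "turn": [0.0, 0.0, 0.114]},
  {"slide": [0.015, 0.063, 0.017], "turn": [0.0, 0.0, 0.114]},
  {"slide": [0.018, 0.062, 0.017], "turn": [0.0, 0.0, 0.114]},
])

```text
t: 1.6
tool_pos: [0.4542, 0.2788, 0.3026]
orientation: [-3.084, -0.598, -0.001]
force: [-0.6, 0.1, -0.9]
opening: 0.0931
```

arm_command([
  {"slide": [0.022, 0.061, 0.017], "turn": [0.0, 0.0, 0.114]},
  {"slide": [0.025, 0.059, 0.017], "turn": [0.0, 0.0, 0.114]},
  {"slide": [0.029, 0.058, 0.017], "turn": [0.0, 0.0, 0.114]},
  {"slide": [0.032, 0.056, 0.017], "turn": [0.0, 0.0, 0.114]},
  {"slide": [0.035, 0.054, 0.017], "turn": [0.0, 0.0, 0.114]},
])

```text
t: 2.02
tool_pos: [0.5406, 0.1828, 0.2685]
orientation: [-3.138, -0.154, -0.0]
force: [-0.6, 0.2, -0.2]
opening: 0.0932
```

Run:
```python
from plan import *
c=cam("wrist","w1"); s,p,r=cur(); print(s["t"],p,r.as_rotvec(),s["q"].round(3),s["force"])
plan(np.array([.540,.1837,.1885]),down(np.radians(5.8)),5)
```

```text
2.0667 [0.54241978 0.17963377 0.26722182] [3.13611167e+00 1.44272751e-01 7.45815464e-04] [ 0.231  0.161  1.712 -0.002  1.268  0.14 ] [-0.20663232 -4.81444486 -0.10382649]
dist/row mm 15.772780141502283 deg/row 0.10940249736628833
[{"slide": [-0.001, -0.002, 0.039], "turn": [0.001, -0.0, -0.004]}, {"slide": [-0.001, -0.002, 0.039], "turn": [0.001, -0.0, -0.004]}, {"slide": [-0.001, -0.002, 0.039], "turn": [0.001, -0.0, -0.004]}, {"slide": [-0.001, -0.002, 0.039], "turn": [0.001, -0.0, -0.004]}, {"slide": [-0.001, -0.002, 0.039], "turn": [0.001, -0.0, -0.004]}]
```

View pics/w1.png

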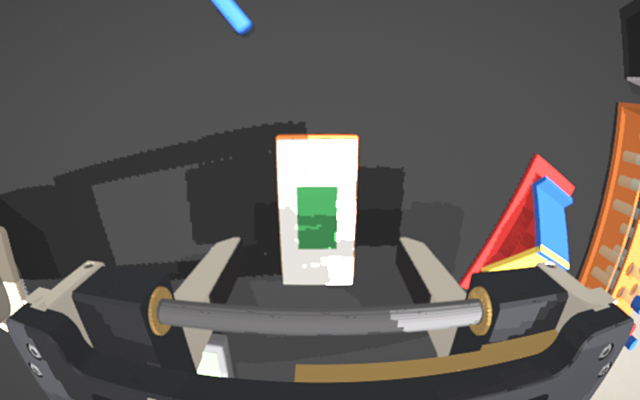

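arm_command([
  {"slide": [-0.001, -0.001, 0.03], "turn": [0, 0, 0]},
  {"slide": [0, 0, 0.03], "turn": [0, 0, 0]},
  {"slide": [0, 0, 0.02], "turn": [0, 0, 0]},
  {"slide": [0, 0, 0], "turn": [0, 0, 0]},
  {"slide": [0, 0, 0], "turn": [0, 0, 0]},
])

```text
t: 2.48
tool_pos: [0.5382, 0.185, 0.2355]
orientation: [3.137, 0.161, -0.004]
force: [-0.1, 0.4, -0.3]
opening: 0.0932
```

```bash
cat >> h.py <<'E'
def fray(c,uv,z):
    K,T=c["intrinsics"],c["T"]; x=(uv[0]-K[0,2])/K[0,0]; y=(uv[1]-K[1,2])/K[1,1]; r=np.hypot(x,y)
    d=T[:3,:3]@np.array([np.sin(r)*x/r,np.sin(r)*y/r,np.cos(r)]); o=T[:3,3]
    return o+d*(z-o[2])/d[2]
def fproj(c,P):
    K,T=c["intrinsics"],c["T"]; p=(np.atleast_2d(P)-T[:3,3])@T[:3,:3]
    h=np.hypot(p[:,0],p[:,1]); th=np.arctan2(h,p[:,2])
    return np.column_stack([K[0,2]+K[0,0]*th*p[:,0]/h,K[1,2]+K[1,1]*th*p[:,1]/h])
E
python3 - <<'E'
from plan import *
c=cam("wrist","w2"); s,p,r=cur(); print(s["t"],p,r.as_rotvec(),s["q"].round(3),s["force"])
cv2.imwrite("pics/w2c.png",cv2.resize(c["pixels"][120:320,220:420],None,fx=3,fy=3,interpolation=cv2.INTER_CUBIC))
b=R.from_euler('z',95.8,degrees=True)
Q=np.array([[sx*.0585,sy*.0285,.03] for sx in(1,-1) for sy in(1,-1)]); print(fproj(c,b.apply(Q)+[.540,.1837,0]).round(1))
E
```

```text
2.5333 [0.53876026 0.18502136 0.23647916] [ 3.13742526e+00  1.61022867e-01 -1.18842228e-03] [0.241 0.194 1.736 0.    1.212 0.138] [ 0.93794371 -0.27804003 -0.03311533]
[[276.5 153.2]
 [369.3 153.5]
 [284.1 311.1]
 [360.  311.2]]
```

View pics/w2c.png

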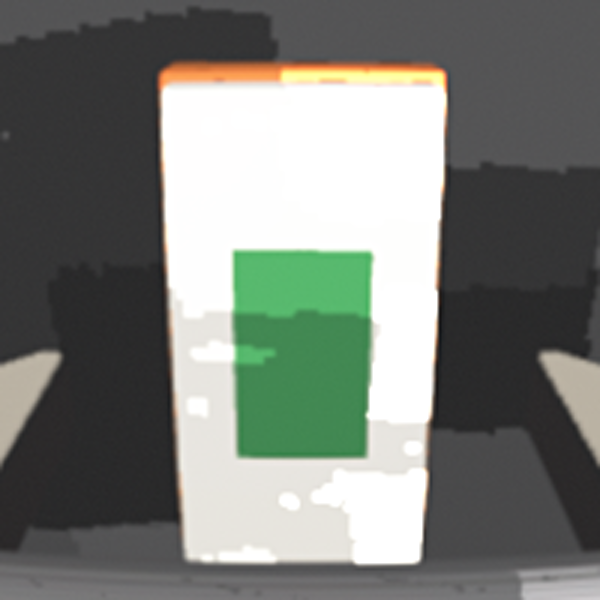

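arm_command([
  {"slide": [0.001, 0, 0.04], "turn": [0, 0, 0]},
  {"slide": [0, 0, 0.04], "turn": [0, 0, 0]},
  {"slide": [0, 0, 0.03], "turn": [0, 0, 0]},
  {"slide": [0, 0, 0.009], "turn": [0, 0, 0]},
  {"slide": [0, 0, 0], "turn": [0, 0, 0]},
])

```text
t: 2.95
tool_pos: [0.5391, 0.1844, 0.1881]
orientation: [3.137, 0.159, -0.003]
force: [-0.7, -0.9, -0.0]
opening: 0.0932
```

arm_command([
  {"slide": [0, 0, 0], "turn": [0, 0, 0]},
  {"slide": [0, 0, 0], "turn": [0, 0, 0]},
  {"slide": [0, 0, 0], "turn": [0, 0, 0]},
  {"slide": [0, 0, 0], "turn": [0, 0, 0]},
  {"slide": [0, 0, 0], "turn": [0, 0, 0]},
], gripper=0, grip_force=30)

```text
t: 3.37
tool_pos: [0.54, 0.1843, 0.1897]
orientation: [-3.137, -0.159, -0.001]
force: [-1.6, 0.1, 0.5]
opening: 0.0641
```

arm_command([
  {"slide": [0, 0, 0], "turn": [0, 0, 0]},
  {"slide": [0, 0, -0.02], "turn": [0, 0, 0]},
  {"slide": [0, 0, -0.05], "turn": [0, 0, 0]},
  {"slide": [0, 0, -0.06], "turn": [0, 0, 0]},
  {"slide": [0, 0, -0.04], "turn": [0, 0, 0]},
])

```text
t: 3.78
tool_pos: [0.5399, 0.1844, 0.2592]
orientation: [-3.137, -0.159, -0.001]
force: [-0.0, -0.3, -1.3]
opening: 0.0616
```

arm_command([
  {"slide": [0, 0, -0.02], "turn": [0, 0, 0]},
  {"slide": [0, 0, -0.01], "turn": [0, 0, 0]},
  {"slide": [0, 0, 0], "turn": [0, 0, 0]},
  {"slide": [0, 0, 0], "turn": [0, 0, 0]},
  {"slide": [0, 0, 0], "turn": [0, 0, 0]},
])

```text
t: 4.2
tool_pos: [0.5391, 0.1842, 0.2676]
orientation: [3.137, 0.159, -0.004]
force: [0.2, 0.2, -1.6]
opening: 0.0618
```

```bash
cat >> plan.py <<'E'
s2=.5**.5
U=np.array([0,-s2,s2]); N=np.array([0,s2,s2])
def blue(up,off): return restpt(np.array([0,.048,.014])+up*U+off*N)
RB=frame(restvec([1,0,0]),-restvec(N))
E
python3 - <<'E'
from plan import *
c=cam("wrist","w3");cam("top","t3");cam("side","s3"); s,p,r=cur(); print(s["t"],p,r.as_rotvec(),s["q"].round(3),s["force"],s["opening"])
p1=blue(.068,.189+.04);print(p1)
plan(p1,RB,15)
E
```

```text
4.35 [0.53930598 0.1842011  0.2679248 ] [ 3.13721740e+00  1.58543913e-01 -3.10027789e-03] [0.239 0.158 1.715 0.    1.271 0.138] [-0.77237513  1.21300159 -2.12068425] 0.06180784263657445
[ 0.62611732 -0.03804241  0.22401071]
dist/row mm 16.173618445238684 deg/row 3.0942688058047767
[{"slide": [0.011, 0.038, 0.007], "turn": [-0.104, -0.011, 0.026]}, {"slide": [0.011, 0.038, 0.009], "turn": [-0.104, -0.011, 0.026]}, {"slide": [0.012, 0.037, 0.011], "turn": [-0.104, -0.011, 0.026]}, {"slide": [0.012, 0.036, 0.013], "turn": [-0.104, -0.011, 0.026]}, {"slide": [0.013, 0.035, 0.015], "turn": [-0.104, -0.011, 0.026]}]
[{"slide": [0.013, 0.034, 0.017], "turn": [-0.104, -0.011, 0.026]}, {"slide": [0.014, 0.033, 0.018], "turn": [-0.104, -0.011, 0.026]}, {"slide": [0.014, 0.032, 0.02], "turn": [-0.104, -0.011, 0.026]}, {"slide": [0.015, 0.031, 0.021], "turn": [-0.104, -0.011, 0.026]}, {"slide": [0.015, 0.03, 0.023], "turn": [-0.104, -0.011, 0.026]}]
[{"slide": [0.016, 0.028, 0.024], "turn": [-0.104, -0.011, 0.026]}, {"slide": [0.016, 0.027, 0.026], "turn": [-0.104, -0.011, 0.026]}, {"slide": [0.017, 0.025, 0.027], "turn": [-0.104, -0.011, 0.026]}, {"slide": [0.017, 0.023, 0.028], "turn": [-0.104, -0.011, 0.026]}, {"slide": [0.018, 0.022, 0.029], "turn": [-0.104, -0.011, 0.026]}]
```

View pics/s3.png

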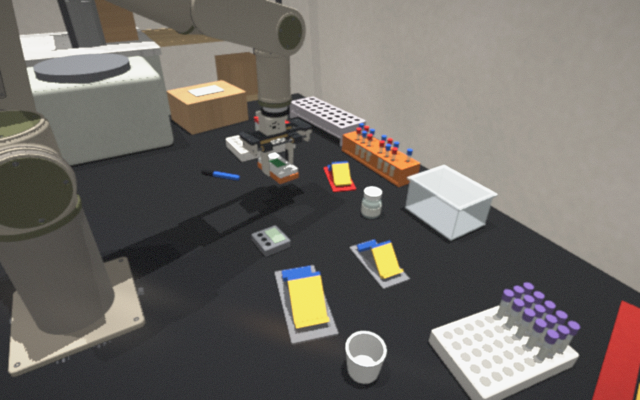

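The side view shows the box held level with its lid on at about (278,168); nothing else has moved.

arm_command([
  {"slide": [0.011, 0.038, 0.007], "turn": [-0.104, -0.011, 0.026]},
  {"slide": [0.011, 0.038, 0.009], "turn": [-0.104, -0.011, 0.026]},
  {"slide": [0.012, 0.037, 0.011], "turn": [-0.104, -0.011, 0.026]},
  {"slide": [0.012, 0.036, 0.013], "turn": [-0.104, -0.011, 0.026]},
  {"slide": [0.013, 0.035, 0.015], "turn": [-0.104, -0.011, 0.026]},
])

```text
t: 4.77
tool_pos: [0.5689, 0.1099, 0.254]
orientation: [2.878, 0.051, -0.022]
force: [0.5, -0.4, -1.6]
opening: 0.0617
```

arm_command([
  {"slide": [0.013, 0.034, 0.017], "turn": [-0.104, -0.011, 0.026]},
  {"slide": [0.014, 0.033, 0.018], "turn": [-0.104, -0.011, 0.026]},
  {"slide": [0.014, 0.032, 0.02], "turn": [-0.104, -0.011, 0.026]},
  {"slide": [0.015, 0.031, 0.021], "turn": [-0.104, -0.011, 0.026]},
  {"slide": [0.015, 0.03, 0.023], "turn": [-0.104, -0.011, 0.026]},
])

```text
t: 5.18
tool_pos: [0.5974, 0.036, 0.2392]
orientation: [2.617, -0.042, -0.039]
force: [0.6, 0.3, -1.2]
opening: 0.0619
```

arm_command([
  {"slide": [0.016, 0.028, 0.024], "turn": [-0.104, -0.011, 0.026]},
  {"slide": [0.016, 0.027, 0.026], "turn": [-0.104, -0.011, 0.026]},
  {"slide": [0.017, 0.025, 0.027], "turn": [-0.104, -0.011, 0.026]},
  {"slide": [0.017, 0.023, 0.028], "turn": [-0.104, -0.011, 0.026]},
  {"slide": [0.018, 0.022, 0.029], "turn": [-0.104, -0.011, 0.026]},
])

```text
t: 5.6
tool_pos: [0.626, -0.0382, 0.2243]
orientation: [2.354, -0.123, -0.054]
force: [0.8, 0.3, -2.3]
opening: 0.0619
```

arm_command([
  {"slide": [0, 0, 0], "turn": [0, 0, 0]},
  {"slide": [0, 0, 0], "turn": [0, 0, 0]},
  {"slide": [0, 0, 0], "turn": [0, 0, 0]},
  {"slide": [0, 0, 0], "turn": [0, 0, 0]},
  {"slide": [0, 0, 0], "turn": [0, 0, 0]},
])

```text
t: 6.02
tool_pos: [0.6259, -0.037, 0.2256]
orientation: [2.357, -0.123, -0.052]
force: [-0.0, 0.1, -1.3]
opening: 0.0617
```

Run:
```python
from plan import *
c=cam("wrist","w4");cam("top","t4");S=cam("side","s4"); s,p,r=cur(); print(s["t"],p,r.as_rotvec(),RB.as_rotvec(),s["q"].round(3),s["force"],s["opening"])
cv2.imwrite("pics/s4c.png",cv2.resize(S["pixels"][170:300,320:450],None,fx=4.5,fy=4.5,interpolation=cv2.INTER_CUBIC))
plan(blue(.066,.189+.012),RB,5)
```

```text
6.1667 [ 0.62593239 -0.0372041   0.22561703] [ 2.35640266 -0.12307677 -0.05244366] [ 2.35354609 -0.12334412 -0.05109081] [ 0.071  0.471  1.528 -0.783  1.389  0.424] [-0.41157652  0.34124975 -1.41267696] 0.06166276976838735
dist/row mm 5.964602068738445 deg/row 0.03504473511587998
[{"slide": [0.0, -0.001, 0.015], "turn": [-0.001, 0.0, 0.0]}, {"slide": [0.0, -0.001, 0.015], "turn": [-0.001, 0.0, 0.0]}, {"slide": [0.0, -0.001, 0.015], "turn": [-0.001, 0.0, 0.0]}, {"slide": [0.0, -0.001, 0.015], "turn": [-0.001, 0.0, 0.0]}, {"slide": [0.0, -0.001, 0.015], "turn": [-0.001, 0.0, 0.0]}]
```

View pics/s4c.png

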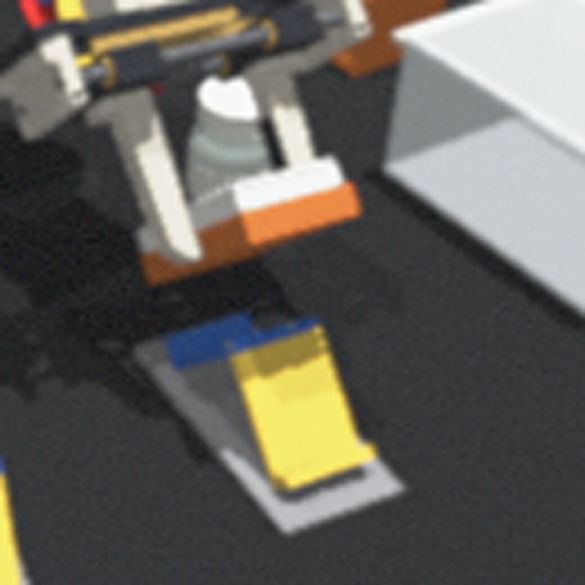

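View pics/w4.png

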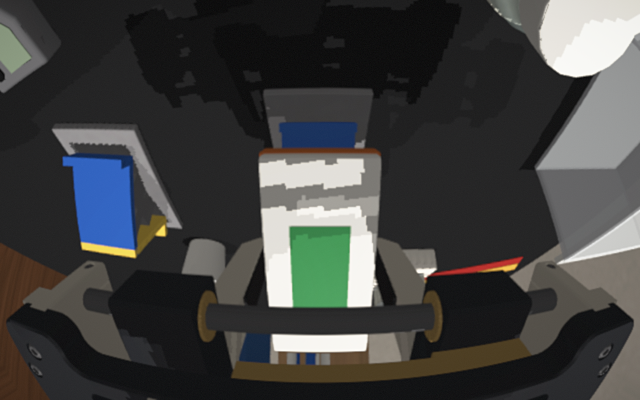

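Run:
```python
from plan import *
c=cam("wrist"); s,p,r=cur()
print("plate",fproj(c,np.array([restpt(np.array([sx*.035,.075,.006])) for sx in(-1,1)])).round(1))
# box lower end lid corners as held: lid top plane at box centre +.015
for up in (0,):
    ctr=p+r.apply([0,0,.189-.030])
    print("lid low",fproj(c,np.array([ctr+r.apply([sx*.0285,-.0585,0]) for sx in(-1,1)])).round(1))
    ctr=p+r.apply([0,0,.189-.016])
    print("base low",fproj(c,np.array([ctr+r.apply([sx*.031,-.061,0]) for sx in(-1,1)])).round(1))
im=cv2.resize(c["pixels"][75:175,245:395],None,fx=5,fy=5,interpolation=cv2.INTER_CUBIC)
cv2.imwrite("pics/w4c.png",im)
```

```text
plate [[265.9  93.3]
 [375.3  93.6]]
lid low [[258.6 160.1]
 [380.3 160.3]]
base low [[258.9 150.9]
 [380.1 151.1]]
```

View pics/w4c.png

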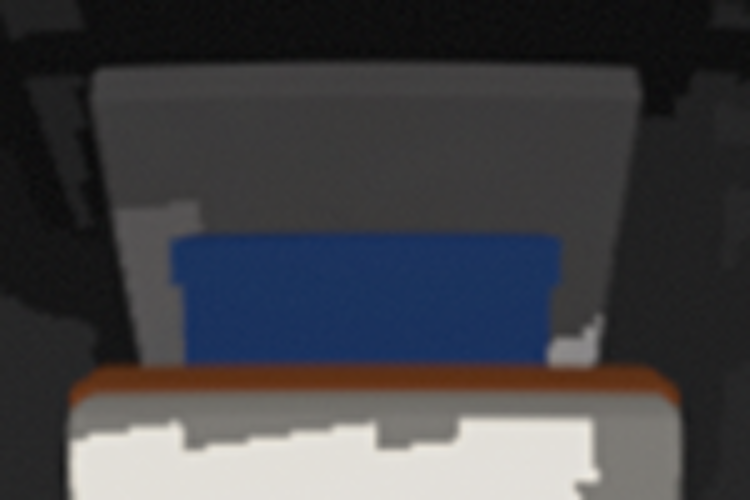

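The wrist view shows the blue ledge centred at column 318.3, while the model predicted 320.6. The gripped box sits at 320, as it should, so the rest lies about 1.3 mm further toward -x than the top camera gave. I'll use the corrected value.

```bash
sed -i 's/^REST=.*/REST=np.array([.6079,-.1989]); RYAW=np.radians(-6.0)/; s/$//' plan.py; sed -i 's/; RYAW=np.radians(-6.0); RYAW=np.radians(-6.0)/; RYAW=np.radians(-6.0)/' plan.py
python3 - <<'E'
from plan import *
plan(blue(.066,.189+.010),RB,4)
E
```

```text
dist/row mm 7.933638891220142 deg/row 0.04367648337283557
[{"slide": [-0.001, -0.002, 0.02], "turn": [-0.001, 0.001, 0.0]}, {"slide": [-0.001, -0.002, 0.02], "turn": [-0.001, 0.001, 0.0]}, {"slide": [-0.001, -0.002, 0.02], "turn": [-0.001, 0.001, 0.0]}, {"slide": [-0.001, -0.002, 0.02], "turn": [-0.001, 0.001, 0.0]}]
```

arm_command([
  {"slide": [-0.001, -0.002, 0.02], "turn": [-0.001, 0, 0]},
  {"slide": [-0.001, -0.002, 0.02], "turn": [-0.001, 0.001, 0]},
  {"slide": [-0.001, -0.002, 0.02], "turn": [-0.001, 0.001, 0]},
  {"slide": [-0.001, -0.002, 0.018], "turn": [0, 0, 0]},
  {"slide": [0, 0, 0], "turn": [0, 0, 0]},
])

```text
t: 6.63
tool_pos: [0.621, -0.0583, 0.1985]
orientation: [2.354, -0.123, -0.057]
force: [-1.2, 0.4, -2.2]
opening: 0.0618
```

Run:
```python
from plan import *
W=cam("wrist","w5");S=cam("side","s5"); s,p,r=cur(); print(s["t"],p,s["force"],s["opening"])
cv2.imwrite("pics/s5c.png",np.hstack([cv2.resize(S["pixels"][190:300,320:430],None,fx=4,fy=4,interpolation=cv2.INTER_CUBIC),cv2.resize(W["pixels"][75:175,255:345],None,fx=4.4,fy=4.4,interpolation=cv2.INTER_CUBIC)[:440,:350]]))
plan(blue(.066,.189+.002),RB,4)
```

```text
6.7333 [ 0.62177997 -0.05754547  0.20010854] [ 0.17478768 -1.18922176 -0.57160686] 0.061796714037117235
dist/row mm 1.8025458767993252 deg/row 0.03821042518568225
[{"slide": [0.001, 0.001, 0.004], "turn": [-0.0, 0.001, 0.001]}, {"slide": [0.001, 0.001, 0.004], "turn": [-0.0, 0.001, 0.001]}, {"slide": [0.001, 0.001, 0.004], "turn": [-0.0, 0.001, 0.001]}, {"slide": [0.001, 0.001, 0.004], "turn": [-0.0, 0.001, 0.001]}]
```

View pics/s5c.png

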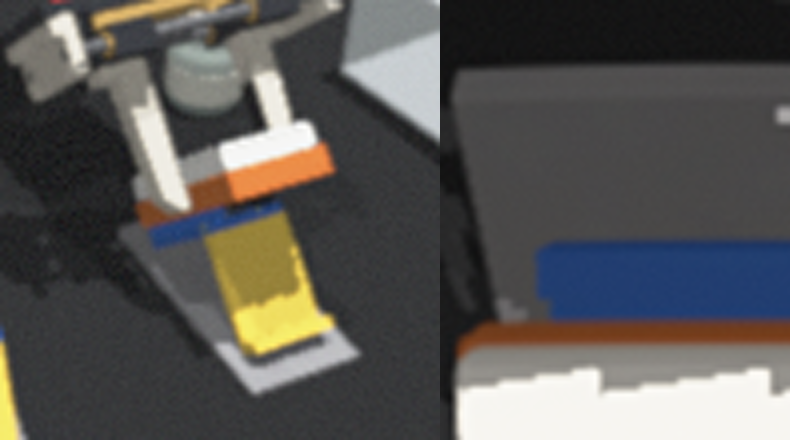

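arm_command([
  {"slide": [0.001, 0, 0.006], "turn": [0, 0, 0]},
  {"slide": [0, 0, 0.006], "turn": [0, 0.001, 0]},
  {"slide": [0, 0, 0.004], "turn": [0, 0, 0]},
  {"slide": [0, 0, 0], "turn": [0, 0, 0]},
  {"slide": [0, 0, 0], "turn": [0, 0, 0]},
])

```text
t: 7.15
tool_pos: [0.6221, -0.0616, 0.1964]
orientation: [2.354, -0.123, -0.052]
force: [0.0, 0.7, -1.9]
opening: 0.0613
```

```bash
cat >> plan.py <<'E'
def rel(off=0): # tool in blue-slope coordinates (lateral, up, off) mm
    s,p,r=cur(); v=Rz(RYAW).inv().apply(p-np.array([*REST,0]))-[0,.048,.014]
    f=Rz(RYAW).inv().apply(s["force"])
    print("t",s["t"],"lat/up/off",(1e3*np.array([v[0],v@U,v@N])).round(1),"F lat/up/off",np.array([f[0],f@U,f@N]).round(2),"open",s["opening"].round(4),"rotvec",r.as_rotvec().round(3))
E
python3 -c "
from plan import *
rel()"
```

```text
Traceback (most recent call last):
  File "plan.py", line 29, in rel
    print("t",s["t"],"lat/up/off",(1e3*np.array([v[0],v@U,v@N])).round(1),"F lat/up/off",np.array([f[0],f@U,f@N]).round(2),"open",s["opening"].round(4),"rotvec",r.as_rotvec().round(3))
                                                                                                                                  ^^^^^^^^^^^^^^^^^^
AttributeError: 'float' object has no attribute 'round'
```

```bash
sed -i 's/s\["opening"\].round(4)/round(s["opening"],4)/' plan.py
python3 -c "
from plan import *
rel()"
```

```text
t 7.15 lat/up/off [ -0.2  65.3 192.6] F lat/up/off [-0.05 -1.82 -0.86] open 0.0613 rotvec [ 2.354 -0.123 -0.052]
```

arm_command([
  {"slide": [0, 0, 0.0025], "turn": [0, 0, 0]},
  {"slide": [0, 0, 0], "turn": [0, 0, 0]},
  {"slide": [0, 0, 0], "turn": [0, 0, 0]},
  {"slide": [0, 0, 0], "turn": [0, 0, 0]},
  {"slide": [0, 0, 0], "turn": [0, 0, 0]},
])

```text
t: 7.57
tool_pos: [0.6221, -0.0623, 0.1957]
orientation: [2.354, -0.122, -0.052]
force: [-0.1, 0.1, -1.2]
opening: 0.0615
```

```bash
python3 -c "
from plan import *
rel()"
```

```text
t 7.5667 lat/up/off [ -0.2  65.3 191.7] F lat/up/off [-0.07 -0.96 -0.8 ] open 0.0615 rotvec [ 2.354 -0.122 -0.052]
```

arm_command([
  {"slide": [0, 0, 0.0035], "turn": [0, 0, 0]},
  {"slide": [0, 0, 0], "turn": [0, 0, 0]},
  {"slide": [0, 0, 0], "turn": [0, 0, 0]},
  {"slide": [0, 0, 0], "turn": [0, 0, 0]},
  {"slide": [0, 0, 0], "turn": [0, 0, 0]},
])

```text
t: 7.98
tool_pos: [0.6219, -0.0633, 0.1946]
orientation: [2.354, -0.122, -0.052]
force: [0.8, -0.0, -1.2]
opening: 0.062
```

```bash
python3 -c "
from plan import *
rel()"
```

```text
t 7.9833 lat/up/off [ -0.3  65.2 190.1] F lat/up/off [ 0.75 -0.86 -0.78] open 0.062 rotvec [ 2.354 -0.122 -0.052]
```

arm_command([
  {"slide": [0, 0, 0.0025], "turn": [0, 0, 0]},
  {"slide": [0, 0, 0], "turn": [0, 0, 0]},
  {"slide": [0, 0, 0], "turn": [0, 0, 0]},
  {"slide": [0, 0, 0], "turn": [0, 0, 0]},
  {"slide": [0, 0, 0], "turn": [0, 0, 0]},
])

```text
t: 8.4
tool_pos: [0.6219, -0.0635, 0.1946]
orientation: [2.355, -0.123, -0.051]
force: [-2.5, 5.3, 3.5]
opening: 0.0621
```

```bash
python3 -c "
from plan import *
rel()"
```

```text
t 8.4 lat/up/off [ -0.2  65.3 190. ] F lat/up/off [-3.07 -1.11  6.03] open 0.0621 rotvec [ 2.355 -0.123 -0.051]
```

arm_command([
  {"slide": [0, 0, -0.002], "turn": [0, 0, 0]},
  {"slide": [0, -0.003, 0], "turn": [0, 0, 0]},
  {"slide": [0, -0.002, 0], "turn": [0, 0, 0]},
  {"slide": [0, 0, 0], "turn": [0, 0, 0]},
  {"slide": [0, 0, 0], "turn": [0, 0, 0]},
])

```text
t: 8.82
tool_pos: [0.6222, -0.062, 0.1931]
orientation: [2.355, -0.123, -0.051]
force: [0.1, 1.5, -0.4]
opening: 0.0615
```

```bash
python3 -c "
from plan import *
rel()
W=cam('wrist')
cv2.imwrite('pics/w6.png',cv2.resize(W['pixels'][75:175,245:395],None,fx=5,fy=5,interpolation=cv2.INTER_CUBIC))"
```

```text
t 8.8167 lat/up/off [-1.000e-01  6.330e+01  1.901e+02] F lat/up/off [-0.09 -1.35  0.83] open 0.0615 rotvec [ 2.355 -0.123 -0.051]
```

View pics/w6.png

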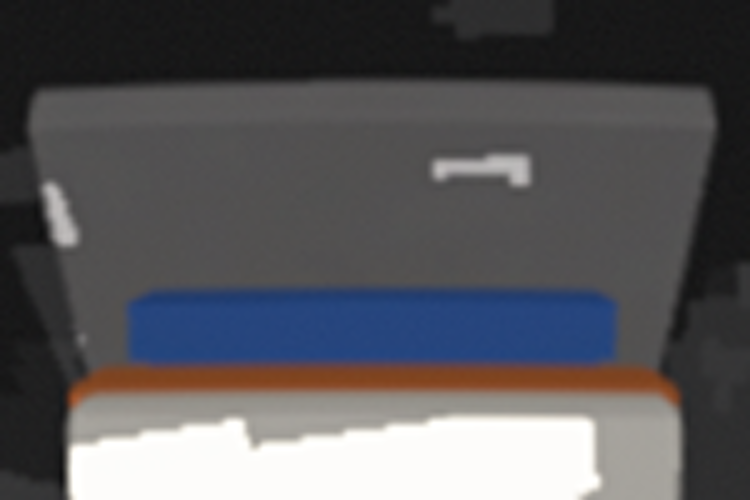

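arm_command([
  {"slide": [-0.0005, -0.002, 0], "turn": [0, 0, 0]},
  {"slide": [0, -0.001, 0], "turn": [0, 0, 0]},
  {"slide": [0, 0, 0], "turn": [0, 0, 0]},
  {"slide": [0, 0, 0], "turn": [0, 0, 0]},
  {"slide": [0, 0, 0], "turn": [0, 0, 0]},
])

```text
t: 9.28
tool_pos: [0.622, -0.0612, 0.1923]
orientation: [2.354, -0.123, -0.051]
force: [0.8, 0.9, 0.3]
opening: 0.0617
```

```bash
python3 -c "
from plan import *
rel()"
```

```text
t 9.2833 lat/up/off [ -0.3  62.2 190.1] F lat/up/off [ 0.73 -0.5   0.88] open 0.0617 rotvec [ 2.354 -0.123 -0.051]
```

arm_command([
  {"slide": [0, -0.002, 0], "turn": [0, 0, 0]},
  {"slide": [0, 0, 0], "turn": [0, 0, 0]},
  {"slide": [0, 0, 0], "turn": [0, 0, 0]},
  {"slide": [0, 0, 0], "turn": [0, 0, 0]},
  {"slide": [0, 0, 0], "turn": [0, 0, 0]},
])

```text
t: 9.7
tool_pos: [0.6221, -0.0606, 0.1918]
orientation: [2.354, -0.123, -0.052]
force: [-0.2, 0.3, 2.4]
opening: 0.0619
```

```bash
python3 -c "
from plan import *
rel()"
```

```text
t 9.7 lat/up/off [ -0.4  61.4 190.1] F lat/up/off [-0.26  1.48  1.92] open 0.0619 rotvec [ 2.354 -0.123 -0.052]
```

arm_command([
  {"slide": [0, 0, 0], "turn": [0, 0, 0]},
  {"slide": [0, 0, 0], "turn": [0, 0, 0]},
  {"slide": [0, 0, 0], "turn": [0, 0, 0]},
  {"slide": [0, 0, 0], "turn": [0, 0, 0]},
  {"slide": [0, 0, 0], "turn": [0, 0, 0]},
], gripper=100)

```text
t: 10.12
tool_pos: [0.6219, -0.0606, 0.1915]
orientation: [2.355, -0.122, -0.052]
force: [-0.8, 0.7, -0.8]
opening: 0.0897
```

arm_command([
  {"slide": [0, 0, 0], "turn": [0, 0, 0]},
  {"slide": [0, 0, -0.01], "turn": [0, 0, 0]},
  {"slide": [0, 0, -0.04], "turn": [0, 0, 0]},
  {"slide": [0, 0, -0.06], "turn": [0, 0, 0]},
  {"slide": [0, 0, -0.06], "turn": [0, 0, 0]},
])

```text
t: 10.53
tool_pos: [0.6266, -0.0126, 0.2399]
orientation: [2.354, -0.123, -0.054]
force: [0.0, 1.0, -0.4]
opening: 0.093
```

```bash
python3 -c "
from plan import *
W=cam('wrist','w7');S=cam('side','s7')
rel(); print(robot.read_state()['q'])
cv2.imwrite('pics/s7c.png',cv2.resize(S['pixels'][190:300,320:430],None,fx=4.5,fy=4.5,interpolation=cv2.INTER_CUBIC))"
```

```text
t 10.6333 lat/up/off [  1.   62.3 262.4] F lat/up/off [ 0.89  0.48 -0.5 ] open 0.0929 rotvec [ 2.355 -0.123 -0.044]
[ 0.11219013  0.4612825   1.50370301 -0.7710469   1.43349171  0.43038847]
```

View pics/w7.png

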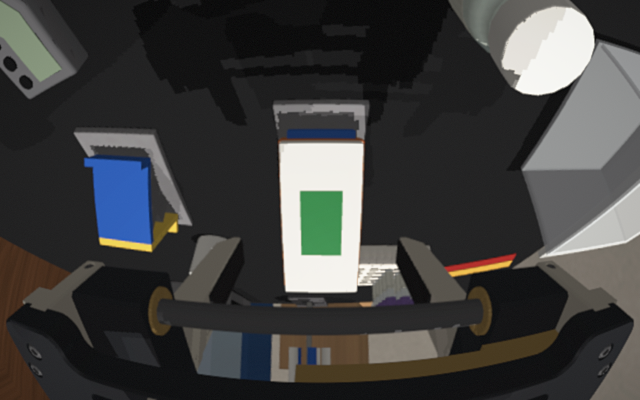

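View pics/s7c.png

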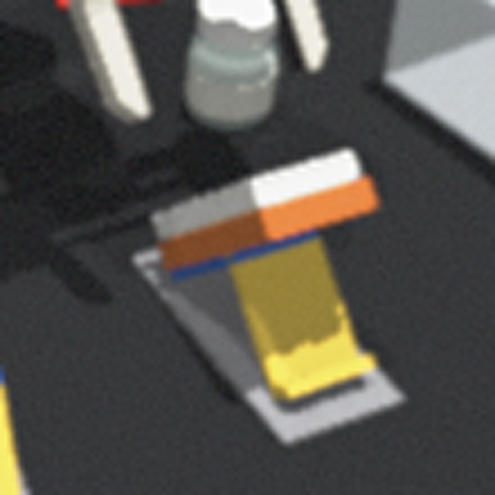

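The box is parked. The wrist view shows the lid at columns 279–363 and the ledge at 288–357, so it is centred, and the side view shows it lid-up and closed. Next comes reorienting for the end pinch.

```bash
cat >> plan.py <<'E'
RP=frame(restvec(-N),restvec(-U))
RV=down(RYAW-np.pi/2)
RY=frame(restvec(U),restvec(-N))   # final: tool x=-N rotated -90deg about x -> U?, z->-N
E
python3 - <<'E'
from plan import *
T=cam("top")
for uv in [(470,152),(508,160),(455,215),(452,210)]: print("purple",uv,ray(T,uv,.1).round(3),ray(T,uv,.03).round(3))
rx=R.from_euler('x',-90,degrees=True)
print((Rz(RYAW)*rx*Rz(-RYAW)*RP).as_matrix()-RY.as_matrix())
pv=restpt(np.array([0,-.02,.40]));pp=blue(.34,.0157)
print(pv,pp)
s,p0,r0=cur()
plan(pv,RV,20)
print("second");plan(pp,RP,10,pv,RV)
E
```

```text
purple (470, 152) [ 0.741 -0.455  0.1  ] [ 0.757 -0.479  0.03 ]
purple (508, 160) [ 0.719 -0.569  0.1  ] [ 0.734 -0.599  0.03 ]
purple (455, 215) [ 0.55  -0.408  0.1  ] [ 0.556 -0.429  0.03 ]
purple (452, 210) [ 0.564 -0.399  0.1  ] [ 0.571 -0.419  0.03 ]
[[-1.11022302e-16 -1.11022302e-16 -1.66533454e-16]
 [-1.11022302e-16  2.22044605e-16  1.11022302e-16]
 [-1.11022302e-16  5.55111512e-17 -2.22044605e-16]]
[ 0.60580943 -0.21879044  0.4       ] [ 0.58894745 -0.37922147  0.26551788]
dist/row mm 13.080252941404297 deg/row 4.921896013977683
[{"slide": [-0.0, 0.032, 0.004], "turn": [0.061, -0.062, 0.148]}, {"slide": [0.002, 0.032, 0.003], "turn": [0.061, -0.062, 0.148]}, {"slide": [0.005, 0.032, 0.002], "turn": [0.061, -0.062, 0.148]}, {"slide": [0.007, 0.032, 0.001], "turn": [0.061, -0.062, 0.148]}, {"slide": [0.01, 0.031, -0.0], "turn": [0.061, -0.062, 0.148]}]
[{"slide": [0.012, 0.03, -0.001], "turn": [0.061, -0.062, 0.148]}, {"slide": [0.014, 0.029, -0.003], "turn": [0.061, -0.062, 0.148]}, {"slide": [0.016, 0.028, -0.004], "turn": [0.061, -0.062, 0.148]}, {"slide": [0.018, 0.027, -0.
[... 733 characters left out ...]
-0.019], "turn": [0.061, -0.062, 0.148]}]
second
dist/row mm 21.001876554390357 deg/row 4.5
[{"slide": [0.04, -0.0, 0.034], "turn": [0.0, -0.157, 0.0]}, {"slide": [0.043, -0.0, 0.03], "turn": [0.0, -0.157, 0.0]}, {"slide": [0.045, -0.0, 0.027], "turn": [0.0, -0.157, 0.0]}, {"slide": [0.047, -0.0, 0.023], "turn": [0.0, -0.157, 0.0]}, {"slide": [0.049, -0.0, 0.02], "turn": [0.0, -0.157, 0.0]}]
[{"slide": [0.05, -0.0, 0.016], "turn": [0.0, -0.157, 0.0]}, {"slide": [0.051, -0.0, 0.012], "turn": [0.0, -0.157, 0.0]}, {"slide": [0.052, -0.0, 0.008], "turn": [0.0, -0.157, 0.0]}, {"slide": [0.052, -0.0, 0.003], "turn": [0.0, -0.157, 0.0]}, {"slide": [0.053, -0.0, -0.001], "turn": [0.0, -0.157, 0.0]}]
```

arm_command([
  {"slide": [0, 0.02, -0.05], "turn": [0, 0, 0]},
  {"slide": [0, 0.03, -0.07], "turn": [0, 0, 0]},
  {"slide": [0, 0.03, -0.07], "turn": [0, 0, 0]},
  {"slide": [0, 0.02, -0.05], "turn": [0, 0, 0]},
  {"slide": [0, 0.01, -0.02], "turn": [0, 0, 0]},
])

```text
t: 11.1
tool_pos: [0.6321, 0.0296, 0.3472]
orientation: [2.355, -0.124, -0.047]
force: [0.7, -0.2, 0.6]
opening: 0.0929
```

Run:
```python
from plan import *
rel()
plan(restpt(np.array([0,-.02,.40])),RV,20)
```

```text
t 11.1 lat/up/off [2.000e-01 1.071e+02 3.642e+02] F lat/up/off [0.67 0.53 0.31] open 0.0929 rotvec [ 2.355 -0.124 -0.047]
dist/row mm 12.766275940432772 deg/row 4.918576394352588
[{"slide": [-0.0, 0.027, 0.017], "turn": [0.061, -0.062, 0.148]}, {"slide": [0.002, 0.027, 0.017], "turn": [0.061, -0.062, 0.148]}, {"slide": [0.005, 0.027, 0.016], "turn": [0.061, -0.062, 0.148]}, {"slide": [0.008, 0.027, 0.015], "turn": [0.061, -0.062, 0.148]}, {"slide": [0.01, 0.027, 0.013], "turn": [0.061, -0.062, 0.148]}]
[{"slide": [0.012, 0.027, 0.012], "turn": [0.061, -0.062, 0.148]}, {"slide": [0.015, 0.026, 0.011], "turn": [0.061, -0.062, 0.148]}, {"slide": [0.017, 0.025, 0.01], "turn": [0.061, -0.062, 0.148]}, {"slide": [0.019, 0.024, 0.008], "turn": [0.061, -0.062, 0.148]}, {"slide": [0.021, 0.023, 0.007], "turn": [0.061, -0.062, 0.148]}]
[{"slide": [0.023, 0.022, 0.006], "turn": [0.061, -0.062, 0.148]}, {"slide": [0.025, 0.02, 0.004], "turn": [0.061, -0.062, 0.148]}, {"slide": [0.026, 0.018, 0.003], "turn": [0.061, -0.062, 0.148]}, {"slide": [0.027, 0.016, 0.002], "turn": [0.061, -0.062, 0.148]}, {"slide": [0.029, 0.014, 0.0], "turn": [0.061, -0.062, 0.148]}]
[{"slide": [0.03, 0.012, -0.001], "turn": [0.061, -0.062, 0.148]}, {"slide": [0.03, 0.01, -0.002], "turn": [0.061, -0.062, 0.148]}, {"slide": [0.031, 0.007, -0.003], "turn": [0.061, -0.062, 0.148]}, {"slide": [0.031, 0.005, -0.005], "turn": [0.061, -0.062, 0.148]}, {"slide": [0.031, 0.003, -0.006], "turn": [0.061, -0.062, 0.148]}]
```

arm_command([
  {"slide": [0, 0.027, 0.017], "turn": [0.061, -0.062, 0.148]},
  {"slide": [0.002, 0.027, 0.017], "turn": [0.061, -0.062, 0.148]},
  {"slide": [0.005, 0.027, 0.016], "turn": [0.061, -0.062, 0.148]},
  {"slide": [0.008, 0.027, 0.015], "turn": [0.061, -0.062, 0.148]},
  {"slide": [0.01, 0.027, 0.013], "turn": [0.061, -0.062, 0.148]},
])

```text
t: 11.52
tool_pos: [0.6245, -0.0341, 0.3551]
orientation: [2.438, -0.66, -0.049]
force: [0.0, -0.2, 0.6]
opening: 0.0928
```

arm_command([
  {"slide": [0.012, 0.027, 0.012], "turn": [0.061, -0.062, 0.148]},
  {"slide": [0.015, 0.026, 0.011], "turn": [0.061, -0.062, 0.148]},
  {"slide": [0.017, 0.025, 0.01], "turn": [0.061, -0.062, 0.148]},
  {"slide": [0.019, 0.024, 0.008], "turn": [0.061, -0.062, 0.148]},
  {"slide": [0.021, 0.023, 0.007], "turn": [0.061, -0.062, 0.148]},
])

```text
t: 11.93
tool_pos: [0.6181, -0.0961, 0.3686]
orientation: [2.431, -1.215, -0.04]
force: [0.6, 0.6, -0.3]
opening: 0.093
```

arm_command([
  {"slide": [0.023, 0.022, 0.006], "turn": [0.061, -0.062, 0.148]},
  {"slide": [0.025, 0.02, 0.004], "turn": [0.061, -0.062, 0.148]},
  {"slide": [0.026, 0.018, 0.003], "turn": [0.061, -0.062, 0.148]},
  {"slide": [0.027, 0.016, 0.002], "turn": [0.061, -0.062, 0.148]},
  {"slide": [0.029, 0.014, 0.0], "turn": [0.061, -0.062, 0.148]},
])

```text
t: 12.35
tool_pos: [0.6116, -0.1584, 0.3818]
orientation: [2.321, -1.78, -0.029]
force: [-0.7, 0.5, -0.6]
opening: 0.0931
```

arm_command([
  {"slide": [0.03, 0.012, -0.001], "turn": [0.061, -0.062, 0.148]},
  {"slide": [0.03, 0.01, -0.002], "turn": [0.061, -0.062, 0.148]},
  {"slide": [0.031, 0.007, -0.003], "turn": [0.061, -0.062, 0.148]},
  {"slide": [0.031, 0.005, -0.005], "turn": [0.061, -0.062, 0.148]},
  {"slide": [0.031, 0.003, -0.006], "turn": [0.061, -0.062, 0.148]},
])

```text
t: 12.77
tool_pos: [0.605, -0.2204, 0.3951]
orientation: [2.094, -2.339, -0.015]
force: [-0.1, 0.7, -0.0]
opening: 0.0927
```

Run:
```python
from plan import *
rel(); s,p,r=cur(); print(s["q"].round(3),(r.inv()*RV).as_rotvec().round(3))
plan(blue(.34,.0157),RP,15)
```

```text
t 12.7667 lat/up/off [ -0.6 318.8 220.1] F lat/up/off [-0.17 -0.53  0.5 ] open 0.0927 rotvec [ 2.094 -2.339 -0.015]
[-0.43   0.257  1.362  0.002  1.531  1.252] [ 0.009  0.005 -0.006]
dist/row mm 13.70269568062123 deg/row 2.9824921149939665
[{"slide": [0.027, -0.0, 0.021], "turn": [0.001, -0.104, -0.001]}, {"slide": [0.028, -0.0, 0.02], "turn": [0.001, -0.104, -0.001]}, {"slide": [0.029, -0.0, 0.019], "turn": [0.001, -0.104, -0.001]}, {"slide": [0.03, -0.0, 0.017], "turn": [0.001, -0.104, -0.001]}, {"slide": [0.031, -0.0, 0.015], "turn": [0.001, -0.104, -0.001]}]
[{"slide": [0.031, -0.0, 0.014], "turn": [0.001, -0.104, -0.001]}, {"slide": [0.032, -0.0, 0.012], "turn": [0.001, -0.104, -0.001]}, {"slide": [0.033, -0.0, 0.011], "turn": [0.001, -0.104, -0.001]}, {"slide": [0.033, -0.0, 0.009], "turn": [0.001, -0.104, -0.001]}, {"slide": [0.034, -0.0, 0.007], "turn": [0.001, -0.104, -0.001]}]
[{"slide": [0.034, -0.0, 0.005], "turn": [0.001, -0.104, -0.001]}, {"slide": [0.034, -0.0, 0.004], "turn": [0.001, -0.104, -0.001]}, {"slide": [0.034, -0.0, 0.002], "turn": [0.001, -0.104, -0.001]}, {"slide": [0.034, -0.0, 0.0], "turn": [0.001, -0.104, -0.001]}, {"slide": [0.034, -0.0, -0.002], "turn": [0.001, -0.104, -0.001]}]
```

arm_command([
  {"slide": [0.027, 0, 0.021], "turn": [0.001, -0.104, -0.001]},
  {"slide": [0.028, 0, 0.02], "turn": [0.001, -0.104, -0.001]},
  {"slide": [0.029, 0, 0.019], "turn": [0.001, -0.104, -0.001]},
  {"slide": [0.03, 0, 0.017], "turn": [0.001, -0.104, -0.001]},
  {"slide": [0.031, 0, 0.015], "turn": [0.001, -0.104, -0.001]},
])

```text
t: 13.18
tool_pos: [0.5989, -0.2738, 0.3518]
orientation: [-1.964, 2.183, 0.27]
force: [0.8, 0.3, 0.5]
opening: 0.0929
```

arm_command([
  {"slide": [0.031, 0, 0.014], "turn": [0.001, -0.104, -0.001]},
  {"slide": [0.032, 0, 0.012], "turn": [0.001, -0.104, -0.001]},
  {"slide": [0.033, 0, 0.011], "turn": [0.001, -0.104, -0.001]},
  {"slide": [0.033, 0, 0.009], "turn": [0.001, -0.104, -0.001]},
  {"slide": [0.034, 0, 0.007], "turn": [0.001, -0.104, -0.001]},
])

```text
t: 13.6
tool_pos: [0.5932, -0.3268, 0.3084]
orientation: [-1.814, 2.015, 0.492]
force: [-0.2, 0.3, -0.2]
opening: 0.093
```

arm_command([
  {"slide": [0.034, 0, 0.005], "turn": [0.001, -0.104, -0.001]},
  {"slide": [0.034, 0, 0.004], "turn": [0.001, -0.104, -0.001]},
  {"slide": [0.034, 0, 0.002], "turn": [0.001, -0.104, -0.001]},
  {"slide": [0.034, 0, 0], "turn": [0.001, -0.104, -0.001]},
  {"slide": [0.034, 0, -0.002], "turn": [0.001, -0.104, -0.001]},
])

```text
t: 14.02
tool_pos: [0.5878, -0.3795, 0.2655]
orientation: [-1.655, 1.835, 0.687]
force: [0.4, 0.8, -0.0]
opening: 0.0929
```

arm_command([
  {"slide": [0, 0, 0], "turn": [0, 0, 0]},
  {"slide": [0, 0, 0], "turn": [0, 0, 0]},
  {"slide": [0, 0, 0], "turn": [0, 0, 0]},
  {"slide": [0, 0, 0], "turn": [0, 0, 0]},
  {"slide": [0, 0, 0], "turn": [0, 0, 0]},
])

```text
t: 14.43
tool_pos: [0.5894, -0.3779, 0.2695]
orientation: [-1.662, 1.835, 0.68]
force: [-0.5, 0.3, -0.0]
opening: 0.0929
```

Run:
```python
from plan import *
W=cam("wrist","w8");S=cam("side","s8")
rel(); s,p,r=cur(); print(s["q"].round(3),(r.inv()*RP).as_rotvec().round(3))
P=[]
for up,off,hw in [(.1195,.030,.0285),(.122,0,.031),(.122,.016,.031)]:
    P+=[blue(up,off)+restvec([sx*hw,0,0]) for sx in(-1,1)]
print(fproj(W,np.array(P)).round(1)); print(proj(S,np.array(P)).round(1))
cv2.imwrite('pics/s8c.png',cv2.resize(S['pixels'][170:300,300:430],None,fx=4.5,fy=4.5,interpolation=cv2.INTER_CUBIC))
```

```text
t 14.5333 lat/up/off [3.000e-01 3.419e+02 1.930e+01] F lat/up/off [-0.27 -1.07 -0.27] open 0.0933 rotvec [-1.662  1.835  0.68 ]
[-0.794  0.725  1.081  0.599  1.844  0.888] [ 0.001 -0.004  0.006]
[[307.2 264.4]
 [306.4 190. ]
 [347.7 268.9]
 [351.  187.5]
 [326.1 269. ]
 [327.2 187.4]]
[[375.4 229.7]
 [397.7 223.1]
 [379.3 243.5]
 [403.7 235.9]
 [377.  236.1]
 [401.3 228.8]]
```

View pics/w8.png

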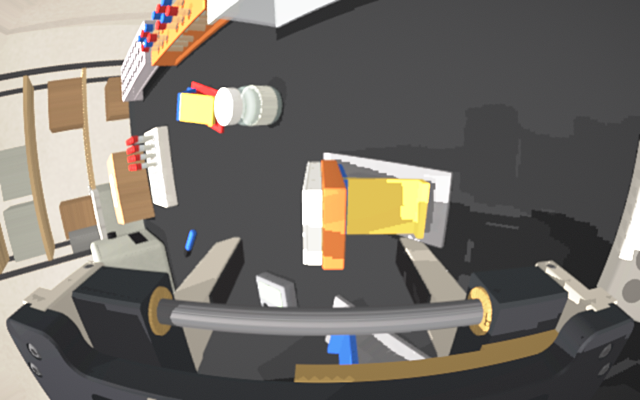

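View pics/s8c.png

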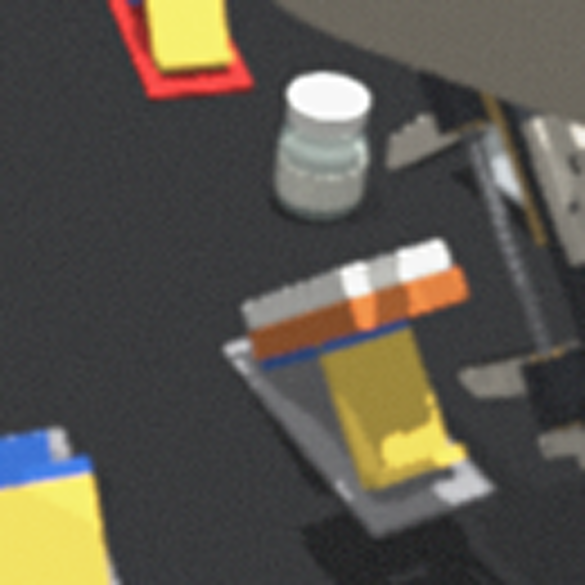

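Run:
```python
import cv2
im=cv2.imread("pics/w8.png")
cv2.imwrite("pics/w8c.png",cv2.resize(im[145:285,280:460],None,fx=4.2,fy=4.2,interpolation=cv2.INTER_CUBIC))
```

```text
(no output)
```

View pics/w8c.png

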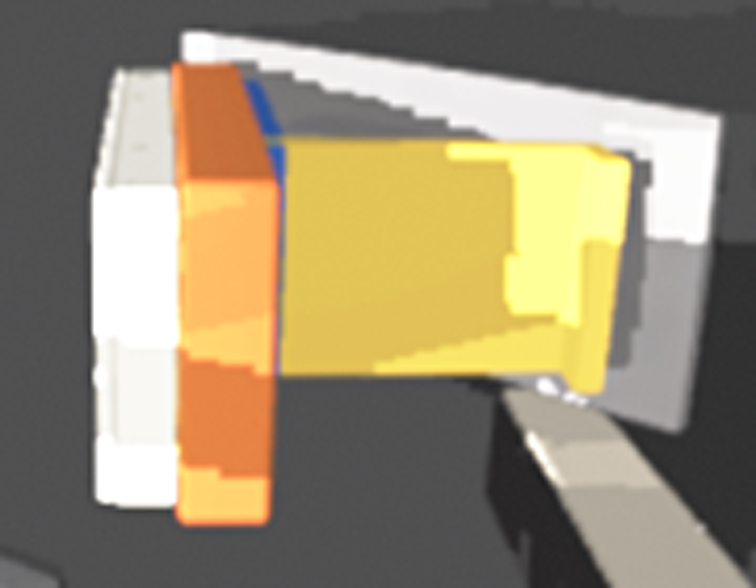

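Run:
```python
from plan import *
W=cam("wrist"); s,p,r=cur(); rel()
# observed end-face corners of base: (underside/upper, rim..., ) px
obs=np.array([[346,187.9],[344.3,269.5],[322.4,187.6],[322.4,269.3],[302.3,189.5],[302.9,264.5]])
# tool frame: x=+ toward underside ; y = -rest x
mod=np.array([[.015,-.031,0],[.015,.031,0],[-.001,-.031,0],[-.001,.031,0],[-.015,-.0285,-.0025],[-.015,.0285,-.0025]])
def f(q):
    m=R.from_euler('yz',[q[3],q[4]]).apply(mod*[1,1,-1])+q[:3]
    return (fproj(W,p+r.apply(m))-obs).ravel()
for fix in (0,1):
    g=(lambda q:f(np.r_[q,0,0])) if fix else f
    sol=least_squares(g,[0,0,.22]+([] if fix else [0,0]))
    print(sol.x.round(4),np.abs(sol.fun).max().round(2))
print("axis px",fproj(W,p+r.apply([[0,0,.15],[0,0,.167],[0,0,.22]])).round(1))
```

```text
t 14.5833 lat/up/off [2.000e-01 3.418e+02 1.910e+01] F lat/up/off [0.7  0.44 0.97] open 0.0929 rotvec [-1.661  1.834  0.68 ]
[ 2.000e-04 -0.000e+00  2.191e-01  4.160e-02  7.000e-04] 0.55
[0.0003 0.     0.2192] 0.67
axis px [[325.2 283.8]
 [324.7 267.2]
 [323.4 230.2]]
```

Run:
```python
from plan import *
W=cam("wrist","w9"); s,p,r=cur()
Tm=W["T"]; print("rel pos",r.inv().apply(Tm[:3,3]-p).round(4)); print((r.inv()*R.from_matrix(Tm[:3,:3])).as_matrix().round(4))
T0=np.array([[ 0.3240834 ,0.90493675 ,0.27578873 ,0.11676232],[0.94602449,-0.30915436,-0.09726896,0.59549579],[-0.00276097,0.29242615,-0.95628412,0.38601218]])
p0=np.array([0.19419681, 0.56747819, 0.40367543]); r0=R.from_rotvec([2.55516705e+00,1.82614690e+00,-2.46884769e-03])
print("rel0",r0.inv().apply(T0[:,3]-p0).round(4)); print((r0.inv()*R.from_matrix(T0[:,:3])).as_matrix().round(4))
# fingertip inner corners if tips at +-46.5
print(fproj(W,p+r.apply([[sx*.0465,sy*.0075,.186] for sx in(-1,1) for sy in (-1,1)])).round(1))
im=W["pixels"]; cv2.imwrite("pics/w9c.png",cv2.resize(im[220:330,200:440],None,fx=3.3,fy=3.3,interpolation=cv2.INTER_CUBIC))
```

```text
rel pos [-0.0028 -0.0825  0.0194]
[[ 1.000e+00 -1.400e-03  6.000e-04]
 [ 1.100e-03  9.555e-01  2.950e-01]
 [-1.000e-03 -2.950e-01  9.555e-01]]
rel0 [ 0.0015 -0.0823  0.0177]
[[ 1.000e+00  0.000e+00 -1.000e-03]
 [ 3.000e-04  9.562e-01  2.926e-01]
 [ 9.000e-04 -2.926e-01  9.562e-01]]
[[246.6 239.8]
 [248.8 261.8]
 [401.3 239.4]
 [398.9 261.3]]
```

View pics/w9c.png

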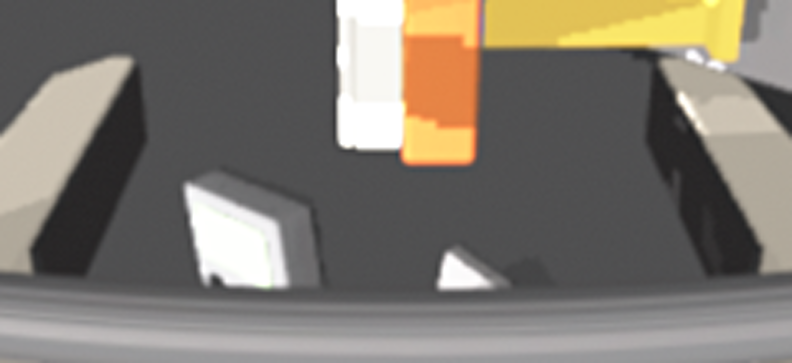

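The wrist camera's reported position disagrees with its mount by up to 3 mm here. The two fingertips sit at columns 241 and 398, middle 319.5. Taking that as the tool axis puts the box 3.1 mm below it, so its centre is 16 mm off the slope. That agrees with the 15.7 mm from the contact reading, so I'll move in on that.

Run:
```python
from plan import *
plan(blue(.30,.0159),RP,3)
plan(blue(.271,.0159),RP,2,blue(.30,.0159),RP)
```

```text
dist/row mm 13.946071176095973 deg/row 0.12554052393594647
[{"slide": [0.002, 0.0, 0.035], "turn": [0.001, -0.003, 0.003]}, {"slide": [0.002, 0.0, 0.035], "turn": [0.001, -0.003, 0.003]}, {"slide": [0.002, 0.0, 0.035], "turn": [0.001, -0.003, 0.003]}]
dist/row mm 14.499999999999986 deg/row 0.0
[{"slide": [0.0, -0.0, 0.036], "turn": [0.0, 0.0, 0.0]}, {"slide": [0.0, -0.0, 0.036], "turn": [0.0, 0.0, 0.0]}]
```

arm_command([
  {"slide": [0.003, 0, 0.03], "turn": [0.001, -0.003, 0.003]},
  {"slide": [0.003, 0, 0.03], "turn": [0.001, -0.003, 0.003]},
  {"slide": [0.002, 0, 0.02], "turn": [0.001, -0.003, 0.003]},
  {"slide": [0, 0, 0], "turn": [0, 0, 0]},
  {"slide": [0, 0, 0], "turn": [0, 0, 0]},
])

```text
t: 15.05
tool_pos: [0.5909, -0.3573, 0.242]
orientation: [-1.652, 1.836, 0.689]
force: [0.7, 0.3, -0.2]
opening: 0.0931
```

Run:
```python
from plan import *
rel(); s,p,r=cur(); print((r.inv()*RP).as_rotvec().round(4))
plan(blue(.271,.0159),RP,3)
```

```text
t 15.05 lat/up/off [ -0.4 307.8  14.6] F lat/up/off [ 0.67 -0.4   0.15] open 0.0931 rotvec [-1.652  1.836  0.689]
[ 0.0015  0.0032 -0.0011]
dist/row mm 12.273319575433746 deg/row 0.06989416223031751
[{"slide": [-0.001, -0.0, 0.031], "turn": [0.001, 0.002, -0.001]}, {"slide": [-0.001, -0.0, 0.031], "turn": [0.001, 0.002, -0.001]}, {"slide": [-0.001, -0.0, 0.031], "turn": [0.001, 0.002, -0.001]}]
```

arm_command([
  {"slide": [-0.001, 0, 0.031], "turn": [0.001, 0.002, 0]},
  {"slide": [-0.001, 0, 0.031], "turn": [0.001, 0.002, 0]},
  {"slide": [-0.001, 0, 0.029], "turn": [0.001, 0.002, -0.001]},
  {"slide": [0, 0, 0], "turn": [0, 0, 0]},
  {"slide": [0, 0, 0], "turn": [0, 0, 0]},
])

```text
t: 15.47
tool_pos: [0.5937, -0.3307, 0.2173]
orientation: [-1.654, 1.837, 0.685]
force: [-0.5, 0.6, 0.1]
opening: 0.093
```

arm_command([
  {"slide": [0, 0, 0], "turn": [0, 0, 0]},
  {"slide": [0, 0, 0], "turn": [0, 0, 0]},
  {"slide": [0, 0, 0], "turn": [0, 0, 0]},
  {"slide": [0, 0, 0], "turn": [0, 0, 0]},
  {"slide": [0, 0, 0], "turn": [0, 0, 0]},
])

```text
t: 15.88
tool_pos: [0.5939, -0.3323, 0.2188]
orientation: [-1.654, 1.838, 0.681]
force: [-0.4, 0.2, -0.2]
opening: 0.0933
```

Run:
```python
from plan import *
W=cam("wrist","w10"); S=cam("side")
rel(); s,p,r=cur(); print((r.inv()*RP).as_rotvec().round(4))
cv2.imwrite("pics/w10c.png",np.hstack([cv2.resize(W["pixels"][150:330,220:420],None,fx=2.5,fy=2.5,interpolation=cv2.INTER_CUBIC),cv2.resize(S["pixels"][190:300,340:410],None,fx=4.1,fy=4.1,interpolation=cv2.INTER_CUBIC)[:450]]))
```

```text
t 15.9833 lat/up/off [-1.000e-01  2.733e+02  1.600e+01] F lat/up/off [-0.2   0.46 -0.53] open 0.0931 rotvec [-1.654  1.838  0.681]
[-0.0024 -0.0016  0.0002]
```

View pics/w10c.png

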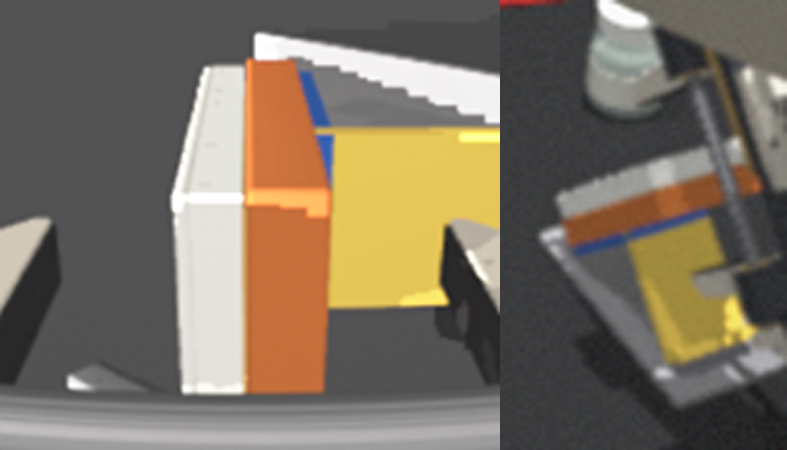

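arm_command([
  {"slide": [0.002, 0, 0.002], "turn": [0, 0, 0]},
  {"slide": [0, 0, 0], "turn": [0, 0, 0]},
  {"slide": [0, 0, 0], "turn": [0, 0, 0]},
  {"slide": [0, 0, 0], "turn": [0, 0, 0]},
  {"slide": [0, 0, 0], "turn": [0, 0, 0]},
], gripper=40, grip_force=5)

```text
t: 16.4
tool_pos: [0.5938, -0.3319, 0.2173]
orientation: [-1.654, 1.838, 0.682]
force: [0.3, 0.1, 0.2]
opening: 0.0642
```

arm_command([
  {"slide": [0, 0, 0], "turn": [0, 0, 0]},
  {"slide": [0, 0, 0], "turn": [0, 0, 0]},
  {"slide": [0, 0, 0], "turn": [0, 0, 0]},
  {"slide": [0, 0, 0], "turn": [0, 0, 0]},
  {"slide": [0, 0, 0], "turn": [0, 0, 0]},
])

```text
t: 16.82
tool_pos: [0.5938, -0.3319, 0.2173]
orientation: [-1.654, 1.838, 0.682]
force: [-0.3, -0.9, 0.2]
opening: 0.0377
```

Run:
```python
from plan import *
W=cam("wrist","w11")
rel(); s,p,r=cur(); print((r.inv()*RP).as_rotvec().round(4))
cv2.imwrite("pics/w11c.png",cv2.resize(W["pixels"][170:320,240:400],None,fx=4,fy=4,interpolation=cv2.INTER_CUBIC))
```

```text
t 16.8667 lat/up/off [-1.000e-01  2.723e+02  1.530e+01] F lat/up/off [-0.1  -0.31 -0.46] open 0.0373 rotvec [-1.654  1.838  0.682]
[-0.0021 -0.0014  0.0003]
```

View pics/w11c.png

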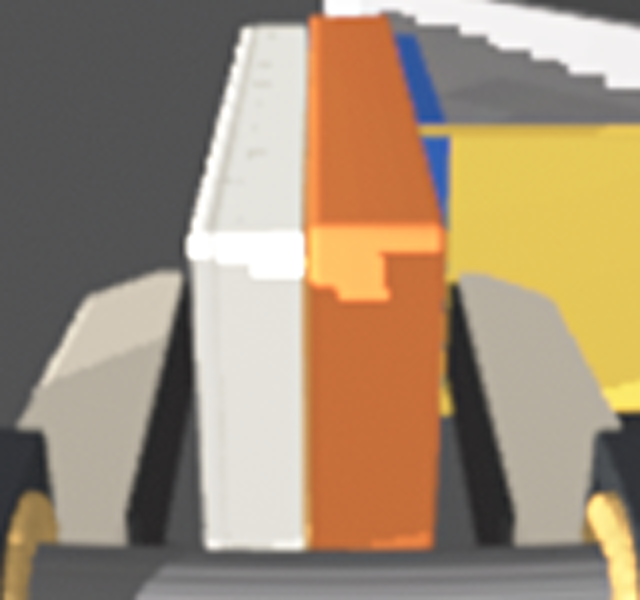

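The fingers now straddle the end with equal gaps (about 10–12 crop pixels each side), so I'll close.

arm_command([
  {"slide": [0, 0, 0], "turn": [0, 0, 0]},
  {"slide": [0, 0, 0], "turn": [0, 0, 0]},
  {"slide": [0, 0, 0], "turn": [0, 0, 0]},
  {"slide": [0, 0, 0], "turn": [0, 0, 0]},
  {"slide": [0, 0, 0], "turn": [0, 0, 0]},
], gripper=0, grip_force=5)

```text
t: 17.28
tool_pos: [0.5939, -0.3317, 0.2176]
orientation: [-1.654, 1.837, 0.682]
force: [-0.1, 1.7, 4.3]
opening: 0.0299
```

```bash
python3 -c "
from plan import *
rel()"
```

```text
t 17.2833 lat/up/off [ -0.  272.3  15.6] F lat/up/off [-0.3   1.86  4.27] open 0.0299 rotvec [-1.654  1.837  0.682]
```

arm_command([
  {"slide": [0, 0, 0], "turn": [0, 0, 0]},
  {"slide": [0, 0, 0], "turn": [0, 0, 0]},
  {"slide": [0, 0, 0], "turn": [0, 0, 0]},
  {"slide": [0, 0, 0], "turn": [0, 0, 0]},
  {"slide": [0, 0, 0], "turn": [0, 0, 0]},
], grip_force=45)

```text
t: 17.7
tool_pos: [0.5939, -0.3317, 0.2176]
orientation: [-1.654, 1.837, 0.682]
force: [-0.1, 3.7, 6.6]
opening: 0.03
```

```bash
python3 -c "
from plan import *
rel()
W=cam('wrist','w12')
cv2.imwrite('pics/w12c.png',cv2.resize(W['pixels'][170:320,240:400],None,fx=4,fy=4,interpolation=cv2.INTER_CUBIC))"
```

```text
t 17.7 lat/up/off [ -0.  272.4  15.6] F lat/up/off [-0.53  2.1   7.23] open 0.03 rotvec [-1.654  1.837  0.682]
```

View pics/w12c.png

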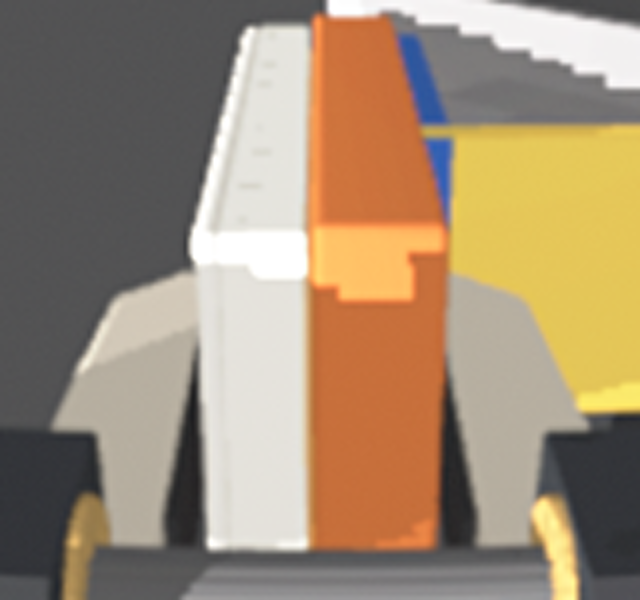

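```bash
cat >> plan.py <<'E'
U2=np.array([0,s2,s2]); N2=np.array([0,-s2,s2])
def yel(up,off): return restpt(np.array([0,-.048,.014])+up*U2+off*N2)
def rely():
    s,p,r=cur(); v=Rz(RYAW).inv().apply(p-np.array([*REST,0]))-[0,-.048,.014]
    f=Rz(RYAW).inv().apply(s["force"])
    print("t",s["t"],"lat/up/off",(1e3*np.array([v[0],v@U2,v@N2])).round(1),"F lat/up/off",np.array([f[0],f@U2,f@N2]).round(2),"open",round(s["opening"],4),"rot err",(r.inv()*RY).as_rotvec().round(4))
E
python3 - <<'E'
from plan import *
a=blue(.2724+.07,.0156+.075)
pv=restpt(np.array([0,0,.43])); b=yel(.290,.075)
print(a,pv,b)
plan(pv,RV,10,a,RP); print(); plan(b,RY,10,pv,RV)
E
```

```text
[ 0.59430613 -0.32823706  0.32017724] [ 0.6079 -0.1989  0.43  ] [ 0.61877388 -0.09544192  0.27209398]
dist/row mm 17.02172395399272 deg/row 4.5
[{"slide": [-0.042, -0.0, 0.004], "turn": [-0.0, 0.157, -0.0]}, {"slide": [-0.043, -0.0, 0.0], "turn": [-0.0, 0.157, -0.0]}, {"slide": [-0.042, -0.0, -0.003], "turn": [-0.0, 0.157, -0.0]}, {"slide": [-0.042, -0.0, -0.006], "turn": [-0.0, 0.157, -0.0]}, {"slide": [-0.041, -0.0, -0.01], "turn": [-0.0, 0.157, -0.0]}]
[{"slide": [-0.041, -0.0, -0.013], "turn": [-0.0, 0.157, -0.0]}, {"slide": [-0.039, -0.0, -0.016], "turn": [-0.0, 0.157, -0.0]}, {"slide": [-0.038, -0.0, -0.019], "turn": [-0.0, 0.157, -0.0]}, {"slide": [-0.036, -0.0, -0.022], "turn": [-0.0, 0.157, -0.0]}, {"slide": [-0.035, -0.0, -0.025], "turn": [-0.0, 0.157, -0.0]}]

dist/row mm 18.909291029961675 deg/row 4.5
[{"slide": [-0.026, -0.0, 0.039], "turn": [-0.0, 0.157, 0.0]}, {"slide": [-0.029, 0.0, 0.037], "turn": [-0.0, 0.157, 0.0]}, {"slide": [-0.032, 0.0, 0.035], "turn": [-0.0, 0.157, 0.0]}, {"slide": [-0.035, 0.0, 0.032], "turn": [-0.0, 0.157, 0.0]}, {"slide": [-0.037, 0.0, 0.03], "turn": [-0.0, 0.157, 0.0]}]
[{"slide": [-0.039, 0.0, 0.027], "turn": [-0.0, 0.157, 0.0]}, {"slide": [-0.041, 0.0, 0.023], "turn": [-0.0, 0.157, 0.0]}, {"slide": [-0.043, 0.0, 0.02], "turn": [-0.0, 0.157, 0.0]}, {"slide": [-0.044, 0.0, 0.017], "turn": [-0.0, 0.157, 0.0]}, {"slide": [-0.045, 0.0, 0.013], "turn": [-0.0, 0.157, 0.0]}]
```

arm_command([
  {"slide": [-0.01, 0, 0], "turn": [0, 0, 0]},
  {"slide": [-0.03, 0, -0.01], "turn": [0, 0, 0]},
  {"slide": [-0.04, 0, -0.035], "turn": [0, 0, 0]},
  {"slide": [-0.04, 0, -0.05], "turn": [0, 0, 0]},
  {"slide": [-0.04, 0, -0.05], "turn": [0, 0, 0]},
])

```text
t: 18.17
tool_pos: [0.594, -0.3268, 0.304]
orientation: [-1.654, 1.839, 0.684]
force: [0.5, -0.7, -0.6]
opening: 0.0295
```

Run:
```python
from plan import *
rel()
S=cam("side","s13");W=cam("wrist","w13")
cv2.imwrite("pics/c13.png",np.hstack([cv2.resize(S["pixels"][170:300,320:450],None,fx=3,fy=3),cv2.resize(W["pixels"][130:320,220:420],None,fx=2,fy=2)[:390]]))
plan(restpt(np.array([0,0,.43])),RV,15)
```

```text
t 18.1667 lat/up/off [ -0.5 330.   80.2] F lat/up/off [ 0.58 -0.02 -0.88] open 0.0295 rotvec [-1.654  1.839  0.684]Traceback (most recent call last):
  File "<stdin>", line 4, in <module>
    return _nx.concatenate(arrs, 1, dtype=dtype, casting=casting)
           ~~~~~~~~~~~~~~~^^^^^^^^^^^^^^^^^^^^^^^^^^^^^^^^^^^^^^^
ValueError: all the input array dimensions except for the concatenation axis must match exactly, but along dimension 0, the array at index 0 has size 390 and the array at index 1 has size 380
```

Run:
```python
from plan import *
rel()
S=cv2.imread("pics/s13.png");W=cv2.imread("pics/w13.png")
cv2.imwrite("pics/c13.png",np.hstack([cv2.resize(S[170:300,320:450],None,fx=3,fy=3),cv2.resize(W[130:325,220:420],None,fx=2,fy=2)]))
plan(restpt(np.array([0,0,.43])),RV,15)
```

```text
t 18.2667 lat/up/off [  1.  335.1  83.2] F lat/up/off [ 0.47 -0.08 -0.61] open 0.0298 rotvec [-1.657  1.837  0.67 ]
dist/row mm 11.807962982173274 deg/row 2.975132611792686
[{"slide": [-0.03, 0.0, 0.001], "turn": [-0.001, 0.104, 0.0]}, {"slide": [-0.03, 0.0, -0.001], "turn": [-0.001, 0.104, 0.0]}, {"slide": [-0.029, 0.0, -0.002], "turn": [-0.001, 0.104, 0.0]}, {"slide": [-0.029, 0.0, -0.004], "turn": [-0.001, 0.104, 0.0]}, {"slide": [-0.029, 0.0, -0.005], "turn": [-0.001, 0.104, 0.0]}]
[{"slide": [-0.029, 0.0, -0.007], "turn": [-0.001, 0.104, 0.0]}, {"slide": [-0.028, 0.0, -0.008], "turn": [-0.001, 0.104, 0.0]}, {"slide": [-0.028, 0.0, -0.01], "turn": [-0.001, 0.104, 0.0]}, {"slide": [-0.027, 0.0, -0.011], "turn": [-0.001, 0.104, 0.0]}, {"slide": [-0.027, 0.0, -0.012], "turn": [-0.001, 0.104, 0.0]}]
[{"slide": [-0.026, 0.0, -0.014], "turn": [-0.001, 0.104, 0.0]}, {"slide": [-0.025, 0.0, -0.015], "turn": [-0.001, 0.104, 0.0]}, {"slide": [-0.025, 0.0, -0.016], "turn": [-0.001, 0.104, 0.0]}, {"slide": [-0.024, 0.0, -0.018], "turn": [-0.001, 0.104, 0.0]}, {"slide": [-0.023, 0.0, -0.019], "turn": [-0.001, 0.104, 0.0]}]
```

View pics/c13.png

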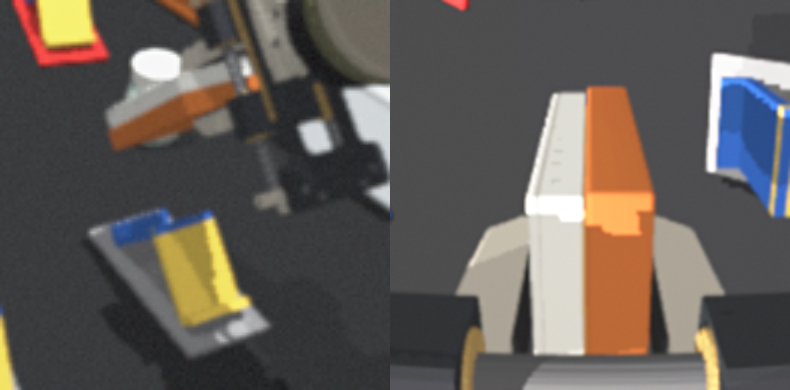

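Both views show the box lifted clear, with the lid tight on the base and no gap at the seam. Now the turn.

arm_command([
  {"slide": [-0.03, 0, 0.001], "turn": [-0.001, 0.104, 0]},
  {"slide": [-0.03, 0, -0.001], "turn": [-0.001, 0.104, 0]},
  {"slide": [-0.029, 0, -0.002], "turn": [-0.001, 0.104, 0]},
  {"slide": [-0.029, 0, -0.004], "turn": [-0.001, 0.104, 0]},
  {"slide": [-0.029, 0, -0.005], "turn": [-0.001, 0.104, 0]},
])

```text
t: 18.68
tool_pos: [0.5984, -0.2842, 0.3434]
orientation: [-1.815, 2.017, 0.486]
force: [0.6, 0.1, -2.3]
opening: 0.0295
```

arm_command([
  {"slide": [-0.029, 0, -0.007], "turn": [-0.001, 0.104, 0]},
  {"slide": [-0.028, 0, -0.008], "turn": [-0.001, 0.104, 0]},
  {"slide": [-0.028, 0, -0.01], "turn": [-0.001, 0.104, 0]},
  {"slide": [-0.027, 0, -0.011], "turn": [-0.001, 0.104, 0]},
  {"slide": [-0.027, 0, -0.012], "turn": [-0.001, 0.104, 0]},
])

```text
t: 19.1
tool_pos: [0.6029, -0.2413, 0.3838]
orientation: [-1.967, 2.183, 0.262]
force: [-0.5, 0.3, -2.7]
opening: 0.0299
```

arm_command([
  {"slide": [-0.026, 0, -0.014], "turn": [-0.001, 0.104, 0]},
  {"slide": [-0.025, 0, -0.015], "turn": [-0.001, 0.104, 0]},
  {"slide": [-0.025, 0, -0.016], "turn": [-0.001, 0.104, 0]},
  {"slide": [-0.024, 0, -0.018], "turn": [-0.001, 0.104, 0]},
  {"slide": [-0.023, 0, -0.019], "turn": [-0.001, 0.104, 0]},
])

```text
t: 19.52
tool_pos: [0.6076, -0.198, 0.424]
orientation: [2.102, -2.331, -0.009]
force: [-0.5, 0.2, -1.7]
opening: 0.0295
```

Run:
```python
from plan import *
rely(); print(robot.read_state()["q"].round(3))
plan(yel(.290,.075),RY,15)
```

```text
t 19.5167 lat/up/off [ -0.4 324.5 255.4] F lat/up/off [-0.5  -1.05 -1.31] open 0.0295 rot err [0.0051 0.7869 0.0041]
[-0.395  0.232  1.34  -0.     1.576  1.279]
dist/row mm 12.24270450206426 deg/row 3.0060202035831147
[{"slide": [-0.017, -0.0, 0.025], "turn": [0.001, 0.105, 0.001]}, {"slide": [-0.018, -0.0, 0.024], "turn": [0.001, 0.105, 0.001]}, {"slide": [-0.02, -0.0, 0.023], "turn": [0.001, 0.105, 0.001]}, {"slide": [-0.021, -0.0, 0.022], "turn": [0.001, 0.105, 0.001]}, {"slide": [-0.022, -0.0, 0.021], "turn": [0.001, 0.105, 0.001]}]
[{"slide": [-0.023, -0.0, 0.02], "turn": [0.001, 0.105, 0.001]}, {"slide": [-0.024, -0.0, 0.019], "turn": [0.001, 0.105, 0.001]}, {"slide": [-0.025, -0.0, 0.017], "turn": [0.001, 0.105, 0.001]}, {"slide": [-0.026, -0.0, 0.016], "turn": [0.001, 0.105, 0.001]}, {"slide": [-0.027, -0.0, 0.015], "turn": [0.001, 0.105, 0.001]}]
[{"slide": [-0.028, -0.0, 0.013], "turn": [0.001, 0.105, 0.001]}, {"slide": [-0.028, -0.0, 0.012], "turn": [0.001, 0.105, 0.001]}, {"slide": [-0.029, -0.0, 0.01], "turn": [0.001, 0.105, 0.001]}, {"slide": [-0.029, -0.0, 0.009], "turn": [0.001, 0.105, 0.001]}, {"slide": [-0.03, -0.0, 0.007], "turn": [0.001, 0.105, 0.001]}]
```

arm_command([
  {"slide": [-0.017, 0, 0.025], "turn": [0.001, 0.105, 0.001]},
  {"slide": [-0.018, 0, 0.024], "turn": [0.001, 0.105, 0.001]},
  {"slide": [-0.02, 0, 0.023], "turn": [0.001, 0.105, 0.001]},
  {"slide": [-0.021, 0, 0.022], "turn": [0.001, 0.105, 0.001]},
  {"slide": [-0.022, 0, 0.021], "turn": [0.001, 0.105, 0.001]},
])

```text
t: 19.93
tool_pos: [0.6109, -0.1637, 0.3733]
orientation: [1.965, -2.181, 0.254]
force: [0.2, -0.7, -1.4]
opening: 0.0296
```

arm_command([
  {"slide": [-0.023, 0, 0.02], "turn": [0.001, 0.105, 0.001]},
  {"slide": [-0.024, 0, 0.019], "turn": [0.001, 0.105, 0.001]},
  {"slide": [-0.025, 0, 0.017], "turn": [0.001, 0.105, 0.001]},
  {"slide": [-0.026, 0, 0.016], "turn": [0.001, 0.105, 0.001]},
  {"slide": [-0.027, 0, 0.015], "turn": [0.001, 0.105, 0.001]},
])

```text
t: 20.35
tool_pos: [0.6144, -0.1294, 0.3229]
orientation: [1.813, -2.016, 0.486]
force: [-0.3, 0.5, -0.9]
opening: 0.0296
```

arm_command([
  {"slide": [-0.028, 0, 0.013], "turn": [0.001, 0.105, 0.001]},
  {"slide": [-0.028, 0, 0.012], "turn": [0.001, 0.105, 0.001]},
  {"slide": [-0.029, 0, 0.01], "turn": [0.001, 0.105, 0.001]},
  {"slide": [-0.029, 0, 0.009], "turn": [0.001, 0.105, 0.001]},
  {"slide": [-0.03, 0, 0.007], "turn": [0.001, 0.105, 0.001]},
])

```text
t: 20.77
tool_pos: [0.6182, -0.0949, 0.2725]
orientation: [1.652, -1.84, 0.688]
force: [-0.3, 0.1, -2.1]
opening: 0.0296
```

arm_command([
  {"slide": [0, 0, 0], "turn": [0, 0, 0]},
  {"slide": [0, 0, 0], "turn": [0, 0, 0]},
  {"slide": [0, 0, 0], "turn": [0, 0, 0]},
  {"slide": [0, 0, 0], "turn": [0, 0, 0]},
  {"slide": [0, 0, 0], "turn": [0, 0, 0]},
])

```text
t: 21.18
tool_pos: [0.6189, -0.0962, 0.2752]
orientation: [1.652, -1.845, 0.688]
force: [0.9, 1.1, -1.0]
opening: 0.0298
```

Run:
```python
from plan import *
rely(); print(robot.read_state()["q"].round(3))
S=cam("side","s14");W=cam("wrist","w14")
S=cv2.imread("pics/s14.png");W=cv2.imread("pics/w14.png")
cv2.imwrite("pics/c14.png",np.hstack([cv2.resize(S[170:300,320:450],None,fx=3,fy=3),cv2.resize(W[130:325,220:420],None,fx=2,fy=2)]))
plan(yel(.276,.03),RY,5)
```

```text
t 21.1833 lat/up/off [2.000e-01 2.917e+02 7.770e+01] F lat/up/off [ 0.74  0.15 -1.54] open 0.0298 rot err [-0.0022  0.0028 -0.0068]
[-0.021  0.373  1.554 -0.799  1.375  1.89 ]
dist/row mm 9.996213956036152 deg/row 0.08352330645508217
[{"slide": [-0.024, 0.0, 0.008], "turn": [-0.001, 0.001, -0.003]}, {"slide": [-0.024, 0.0, 0.008], "turn": [-0.001, 0.001, -0.003]}, {"slide": [-0.024, 0.0, 0.008], "turn": [-0.001, 0.001, -0.003]}, {"slide": [-0.024, 0.0, 0.008], "turn": [-0.001, 0.001, -0.003]}, {"slide": [-0.024, 0.0, 0.008], "turn": [-0.001, 0.001, -0.003]}]
```

View pics/c14.png

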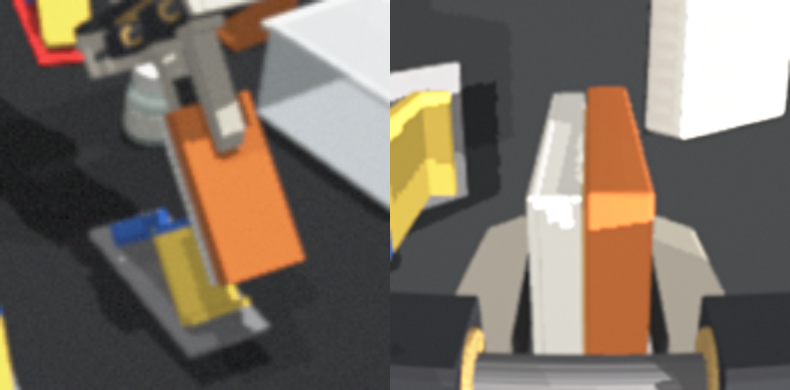

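Lid-down above the yellow slope, with the seam still tight. Lowering now.

arm_command([
  {"slide": [-0.024, 0, 0.008], "turn": [-0.001, 0.001, -0.003]},
  {"slide": [-0.024, 0, 0.008], "turn": [-0.001, 0.001, -0.003]},
  {"slide": [-0.024, 0, 0.008], "turn": [-0.001, 0.001, -0.003]},
  {"slide": [-0.024, 0, 0.008], "turn": [-0.001, 0.001, -0.003]},
  {"slide": [-0.02, 0, 0.006], "turn": [-0.001, 0.001, -0.002]},
])

```text
t: 21.7
tool_pos: [0.6206, -0.0728, 0.2283]
orientation: [1.655, -1.833, 0.681]
force: [-0.6, 0.2, -1.6]
opening: 0.0297
```

arm_command([
  {"slide": [0, 0, 0], "turn": [0, 0, 0]},
  {"slide": [0, 0, 0], "turn": [0, 0, 0]},
  {"slide": [0, 0, 0], "turn": [0, 0, 0]},
  {"slide": [0, 0, 0], "turn": [0, 0, 0]},
  {"slide": [0, 0, 0], "turn": [0, 0, 0]},
])

```text
t: 22.12
tool_pos: [0.6213, -0.0738, 0.2312]
orientation: [1.654, -1.835, 0.685]
force: [-0.8, -1.2, -1.3]
opening: 0.0298
```

Run:
```python
from plan import *
rely()
T=cam("top","t15");S=cam("side","s15");W=cam("wrist","w15")
cv2.imwrite("pics/c15.png",np.hstack([cv2.resize(S["pixels"][190:300,340:420],None,fx=4,fy=4,interpolation=cv2.INTER_CUBIC),cv2.resize(T["pixels"][160:248,345:445],None,fx=5,fy=5,interpolation=cv2.INTER_CUBIC)[:440]]))
plan(yel(.274,.019),RY,3)
```

```text
t 22.1167 lat/up/off [  0.3 276.5  30.7] F lat/up/off [-0.64 -1.85 -0.03] open 0.0298 rot err [ 0.0004 -0.0007  0.0011]
dist/row mm 3.8992216492624 deg/row 0.03159612551432998
[{"slide": [-0.01, 0.0, 0.002], "turn": [0.0, -0.0, 0.001]}, {"slide": [-0.01, 0.0, 0.002], "turn": [0.0, -0.0, 0.001]}, {"slide": [-0.01, 0.0, 0.002], "turn": [0.0, -0.0, 0.001]}]
```

View pics/c15.png

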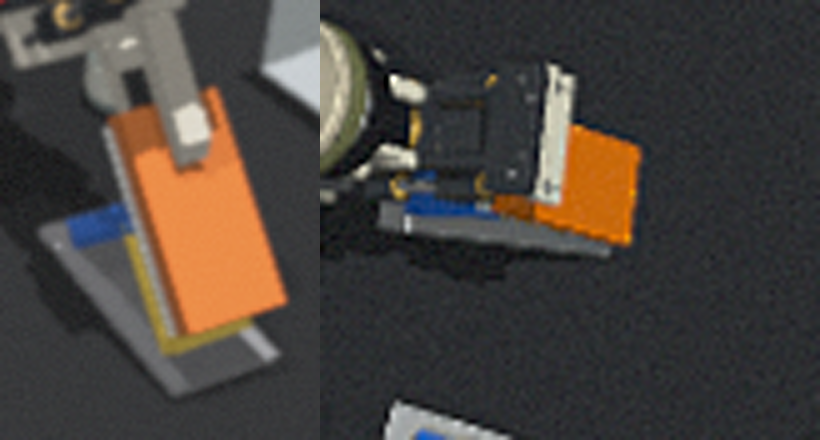

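arm_command([
  {"slide": [-0.01, 0, 0.001], "turn": [0, 0, 0]},
  {"slide": [-0.01, 0, 0.001], "turn": [0, 0, 0.001]},
  {"slide": [-0.009, 0, 0.001], "turn": [0, 0, 0.001]},
  {"slide": [0, 0, 0], "turn": [0, 0, 0]},
  {"slide": [0, 0, 0], "turn": [0, 0, 0]},
])

```text
t: 22.68
tool_pos: [0.6216, -0.066, 0.2208]
orientation: [1.654, -1.834, 0.683]
force: [1.0, 0.1, -0.5]
opening: 0.0295
```

arm_command([
  {"slide": [0, 0, 0], "turn": [0, 0, 0]},
  {"slide": [0, 0, 0], "turn": [0, 0, 0]},
  {"slide": [0, 0, 0], "turn": [0, 0, 0]},
  {"slide": [0, 0, 0], "turn": [0, 0, 0]},
  {"slide": [0, 0, 0], "turn": [0, 0, 0]},
])

```text
t: 23.1
tool_pos: [0.6218, -0.0664, 0.2215]
orientation: [1.654, -1.836, 0.684]
force: [-0.9, 0.1, -0.1]
opening: 0.0295
```

```bash
python3 -c "
from plan import *
rely();W=cam('wrist','w16')
cv2.imwrite('pics/w16c.png',cv2.resize(W['pixels'][120:320,200:400],None,fx=3,fy=3,interpolation=cv2.INTER_CUBIC))"
```

```text
t 23.1 lat/up/off [ -0.  274.9  18.6] F lat/up/off [-0.86 -0.08 -0.04] open 0.0295 rot err [ 0.001  -0.0006  0.0009]
```

View pics/w16c.png

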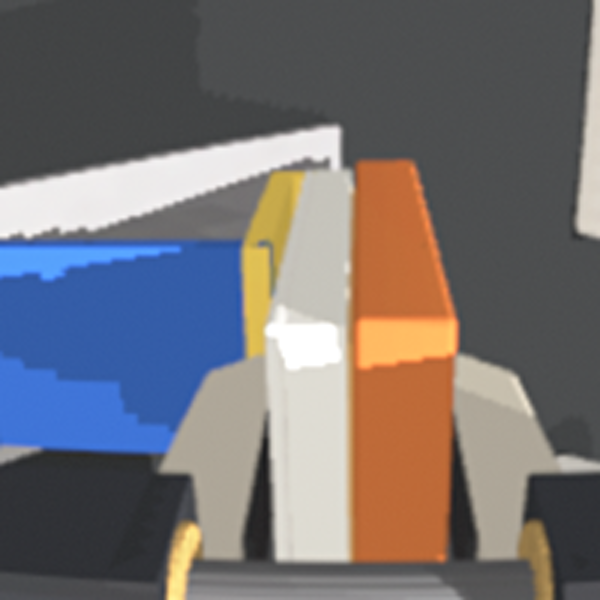

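arm_command([
  {"slide": [-0.005, 0, 0], "turn": [0, 0, 0]},
  {"slide": [0, 0, 0], "turn": [0, 0, 0]},
  {"slide": [0, 0, 0], "turn": [0, 0, 0]},
  {"slide": [0, 0, 0], "turn": [0, 0, 0]},
  {"slide": [0, 0, 0], "turn": [0, 0, 0]},
])

```text
t: 23.57
tool_pos: [0.6219, -0.0649, 0.22]
orientation: [1.654, -1.835, 0.684]
force: [-0.2, 0.1, -0.9]
opening: 0.0299
```

```bash
python3 -c "
from plan import *
rely()"
```

```text
t 23.5667 lat/up/off [-1.000e-01  2.748e+02  1.640e+01] F lat/up/off [-0.21 -0.62 -0.69] open 0.0299 rot err [ 0.0011 -0.0007  0.0011]
```

arm_command([
  {"slide": [-0.002, 0, 0], "turn": [0, 0, 0]},
  {"slide": [0, 0, 0], "turn": [0, 0, 0]},
  {"slide": [0, 0, 0], "turn": [0, 0, 0]},
  {"slide": [0, 0, 0], "turn": [0, 0, 0]},
  {"slide": [0, 0, 0], "turn": [0, 0, 0]},
])

```text
t: 23.98
tool_pos: [0.622, -0.0643, 0.2194]
orientation: [1.654, -1.835, 0.684]
force: [0.5, 0.2, -1.6]
opening: 0.0294
```

```bash
python3 -c "
from plan import *
rely()"
```

```text
t 23.9833 lat/up/off [-1.000e-01  2.749e+02  1.560e+01] F lat/up/off [ 0.45 -0.93 -1.32] open 0.0294 rot err [ 0.0011 -0.0007  0.0011]
```

arm_command([
  {"slide": [-0.002, 0, 0], "turn": [0, 0, 0]},
  {"slide": [0, 0, 0], "turn": [0, 0, 0]},
  {"slide": [0, 0, 0], "turn": [0, 0, 0]},
  {"slide": [0, 0, 0], "turn": [0, 0, 0]},
  {"slide": [0, 0, 0], "turn": [0, 0, 0]},
])

```text
t: 24.4
tool_pos: [0.622, -0.0638, 0.2188]
orientation: [1.654, -1.835, 0.684]
force: [-0.7, -1.4, -1.4]
opening: 0.0295
```

```bash
python3 -c "
from plan import *
rely()"
```

```text
t 24.4 lat/up/off [-1.000e-01  2.748e+02  1.480e+01] F lat/up/off [-0.51 -2.04  0.02] open 0.0295 rot err [ 0.0011 -0.0007  0.0012]
```

arm_command([
  {"slide": [-0.002, 0, 0], "turn": [0, 0, 0]},
  {"slide": [0, 0, 0], "turn": [0, 0, 0]},
  {"slide": [0, 0, 0], "turn": [0, 0, 0]},
  {"slide": [0, 0, 0], "turn": [0, 0, 0]},
  {"slide": [0, 0, 0], "turn": [0, 0, 0]},
])

```text
t: 24.82
tool_pos: [0.6221, -0.0635, 0.2186]
orientation: [1.653, -1.835, 0.684]
force: [-2.7, -3.5, 2.2]
opening: 0.0294
```

```bash
python3 -c "
from plan import *
rely();W=cam('wrist','w17')
cv2.imwrite('pics/w17c.png',cv2.resize(W['pixels'][160:270,260:370],None,fx=5,fy=5,interpolation=cv2.INTER_CUBIC))"
```

```text
t 24.8167 lat/up/off [ -0.  274.9  14.5] F lat/up/off [-2.31 -1.1   4.16] open 0.0294 rot err [ 0.0013 -0.0014  0.0008]
```

View pics/w17c.png

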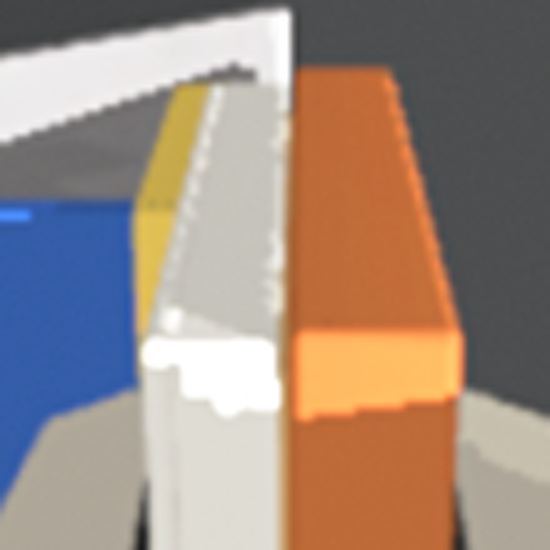

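arm_command([
  {"slide": [0.0015, 0, 0], "turn": [0, 0, 0]},
  {"slide": [0, 0, 0.003], "turn": [0, 0, 0]},
  {"slide": [0, 0, 0.001], "turn": [0, 0, 0]},
  {"slide": [0, 0, 0], "turn": [0, 0, 0]},
  {"slide": [0, 0, 0], "turn": [0, 0, 0]},
])

```text
t: 25.28
tool_pos: [0.6222, -0.0647, 0.2177]
orientation: [1.654, -1.836, 0.685]
force: [0.8, -1.8, 1.8]
opening: 0.0302
```

```bash
python3 -c "
from plan import *
rely()"
```

```text
t 25.2833 lat/up/off [2.000e-01 2.734e+02 1.470e+01] F lat/up/off [0.98 0.11 2.5 ] open 0.0302 rot err [ 0.0003 -0.0006  0.0009]
```

arm_command([
  {"slide": [0, 0, 0.002], "turn": [0, 0, 0]},
  {"slide": [0, 0, 0], "turn": [0, 0, 0]},
  {"slide": [0, 0, 0], "turn": [0, 0, 0]},
  {"slide": [0, 0, 0], "turn": [0, 0, 0]},
  {"slide": [0, 0, 0], "turn": [0, 0, 0]},
])

```text
t: 25.7
tool_pos: [0.622, -0.0653, 0.2171]
orientation: [1.654, -1.836, 0.685]
force: [1.5, -3.3, 2.1]
opening: 0.0299
```

```bash
python3 -c "
from plan import *
rely()"
```

```text
t 25.7 lat/up/off [1.000e-01 2.726e+02 1.470e+01] F lat/up/off [ 1.88 -0.67  3.68] open 0.0299 rot err [ 0.0006 -0.0006  0.0009]
```

arm_command([
  {"slide": [0, 0, 0.002], "turn": [0, 0, 0]},
  {"slide": [0, 0, 0], "turn": [0, 0, 0]},
  {"slide": [0, 0, 0], "turn": [0, 0, 0]},
  {"slide": [0, 0, 0], "turn": [0, 0, 0]},
  {"slide": [0, 0, 0], "turn": [0, 0, 0]},
])

```text
t: 26.12
tool_pos: [0.6219, -0.0657, 0.2167]
orientation: [1.654, -1.836, 0.684]
force: [-0.0, -0.1, 5.0]
opening: 0.0294
```

```bash
python3 -c "
from plan import *
rely()"
```

```text
t 26.1167 lat/up/off [  0.  272.   14.7] F lat/up/off [-0.    3.5   3.59] open 0.0294 rot err [ 0.0007 -0.0006  0.0009]
```

arm_command([
  {"slide": [0, 0, 0.002], "turn": [0, 0, 0]},
  {"slide": [0, 0, 0], "turn": [0, 0, 0]},
  {"slide": [0, 0, 0], "turn": [0, 0, 0]},
  {"slide": [0, 0, 0], "turn": [0, 0, 0]},
  {"slide": [0, 0, 0], "turn": [0, 0, 0]},
])

```text
t: 26.53
tool_pos: [0.622, -0.0657, 0.2167]
orientation: [1.654, -1.836, 0.685]
force: [-1.2, 5.8, 10.3]
opening: 0.0295
```

```bash
python3 -c "
from plan import *
rely()
S=cam('side','s18')
cv2.imwrite('pics/s18c.png',cv2.resize(S['pixels'][190:300,340:420],None,fx=5.4,fy=5.4,interpolation=cv2.INTER_CUBIC))"
```

```text
t 26.5333 lat/up/off [1.00e-01 2.72e+02 1.47e+01] F lat/up/off [-1.75 11.26  3.29] open 0.0295 rot err [ 0.0004 -0.0005  0.0007]
```

View pics/s18c.png

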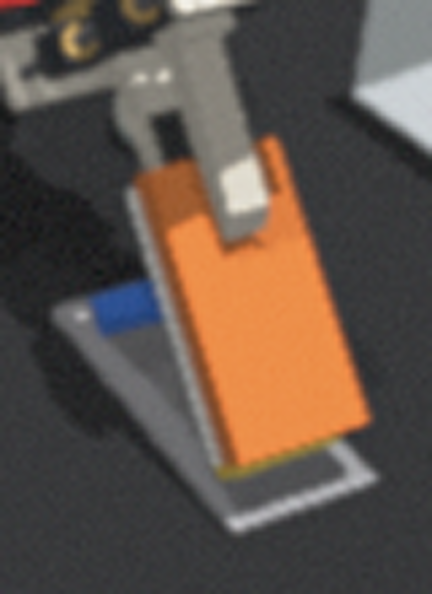

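Firm ledge contact (11 N along the slope, 3 N onto it). I'll relieve it slightly and let go gently.

arm_command([
  {"slide": [0, 0, -0.001], "turn": [0, 0, 0]},
  {"slide": [0, 0, 0], "turn": [0, 0, 0]},
  {"slide": [0, 0, 0], "turn": [0, 0, 0]},
  {"slide": [0, 0, 0], "turn": [0, 0, 0]},
  {"slide": [0, 0, 0], "turn": [0, 0, 0]},
], grip_force=5)

```text
t: 27.0
tool_pos: [0.622, -0.0658, 0.2166]
orientation: [1.654, -1.836, 0.685]
force: [0.9, 2.1, 5.9]
opening: 0.03
```

```bash
python3 -c "
from plan import *
rely()"
```

```text
t 27.0 lat/up/off [1.000e-01 2.719e+02 1.470e+01] F lat/up/off [0.65 5.77 2.64] open 0.03 rot err [ 0.0005 -0.0004  0.0008]
```

arm_command([
  {"slide": [0, 0, 0], "turn": [0, 0, 0]},
  {"slide": [0, 0, 0], "turn": [0, 0, 0]},
  {"slide": [0, 0, 0], "turn": [0, 0, 0]},
  {"slide": [0, 0, 0], "turn": [0, 0, 0]},
  {"slide": [0, 0, 0], "turn": [0, 0, 0]},
], gripper=65)

```text
t: 27.42
tool_pos: [0.6216, -0.0662, 0.2157]
orientation: [1.654, -1.835, 0.683]
force: [0.1, -0.7, 0.8]
opening: 0.0575
```

```bash
python3 -c "
from plan import *
rely()
W=cam('wrist','w19');S=cam('side','s19')
cv2.imwrite('pics/c19.png',np.hstack([cv2.resize(S['pixels'][190:300,340:420],None,fx=4,fy=4),cv2.resize(W['pixels'][150:297,230:390],None,fx=3,fy=3)[:440]]))"
```

```text
t 27.4167 lat/up/off [ -0.3 270.9  14.3] F lat/up/off [0.14 0.11 1.05] open 0.0575 rot err [ 0.0017 -0.0005  0.0016]
```

View pics/c19.png

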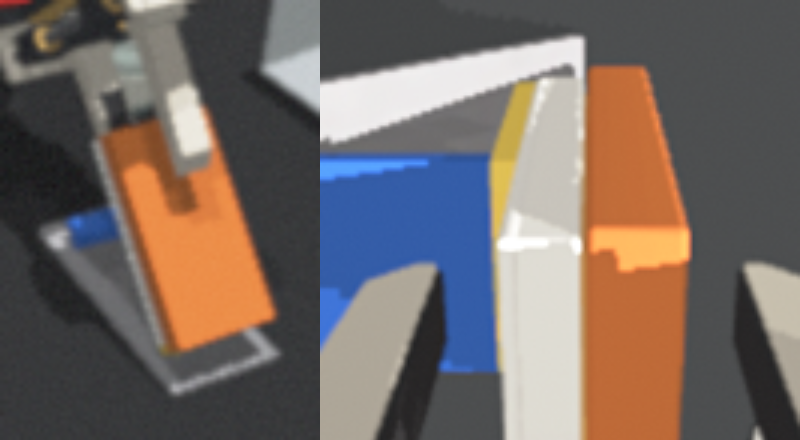

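arm_command([
  {"slide": [0, 0, -0.01], "turn": [0, 0, 0]},
  {"slide": [0, 0, -0.03], "turn": [0, 0, 0]},
  {"slide": [0, 0, -0.05], "turn": [0, 0, 0]},
  {"slide": [0, 0, -0.06], "turn": [0, 0, 0]},
  {"slide": [0, 0, -0.06], "turn": [0, 0, 0]},
])

```text
t: 27.93
tool_pos: [0.628, -0.006, 0.2767]
orientation: [1.653, -1.836, 0.683]
force: [0.3, -0.5, 0.3]
opening: 0.0604
```

arm_command([
  {"slide": [0, 0, -0.06], "turn": [0, 0, 0]},
  {"slide": [0, 0, -0.06], "turn": [0, 0, 0]},
  {"slide": [0, 0, -0.06], "turn": [0, 0, 0]},
  {"slide": [0, 0, -0.04], "turn": [0, 0, 0]},
  {"slide": [0, 0, -0.02], "turn": [0, 0, 0]},
])

```text
t: 28.35
tool_pos: [0.6358, 0.0629, 0.3466]
orientation: [1.656, -1.837, 0.688]
force: [0.5, -0.7, 0.7]
opening: 0.0605
```

arm_command([
  {"slide": [0, 0, 0], "turn": [0, 0, 0]},
  {"slide": [0, 0, 0], "turn": [0, 0, 0]},
  {"slide": [0, 0, 0], "turn": [0, 0, 0]},
  {"slide": [0, 0, 0], "turn": [0, 0, 0]},
  {"slide": [0, 0, 0], "turn": [0, 0, 0]},
])

```text
t: 28.77
tool_pos: [0.635, 0.0597, 0.3422]
orientation: [1.653, -1.835, 0.682]
force: [-0.5, -0.6, -0.5]
opening: 0.0601
```

Run:
```python
from plan import *
rely()
W=cam('wrist','w20');S=cam('side','s20');T=cam('top','t20')
def yb(up,off): return restpt(np.array([0,-.048+.00085,.014])+up*U2+off*N2)
c=[yb(59.5e-3+a*.061,.030)+restvec([b*.031,0,0]) for a in(-1,1) for b in(-1,1)]
print("expected base corners side",proj(S,np.array(c)).round(1).tolist()); print("top",proj(T,np.array(c)).round(1).tolist())
cv2.imwrite('pics/c20.png',np.hstack([cv2.resize(S['pixels'][190:300,340:420],None,fx=5,fy=5,interpolation=cv2.INTER_CUBIC),cv2.resize(T['pixels'][170:225,355:415],None,fx=6,fy=10,interpolation=cv2.INTER_CUBIC)]))
```

```text
t 28.7667 lat/up/off [-1.000e-01  4.499e+02  1.430e+01] F lat/up/off [-0.45 -0.79  0.12] open 0.0601 rot err [ 0.003  -0.0012  0.0017]
expected base corners side [[384.2, 276.1], [408.0, 267.7], [366.5, 221.4], [390.3, 214.7]]
top [[402.8, 209.1], [404.9, 189.5], [378.9, 202.6], [381.3, 181.8]]
```

View pics/c20.png

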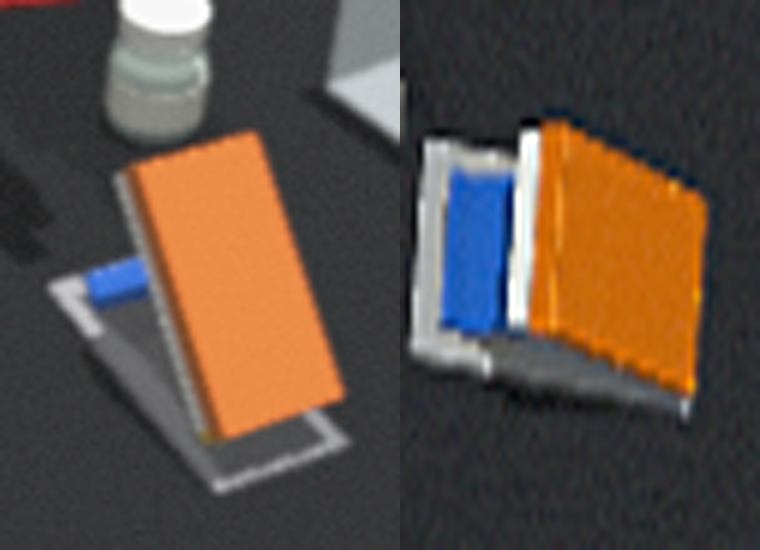

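View pics/w20.png

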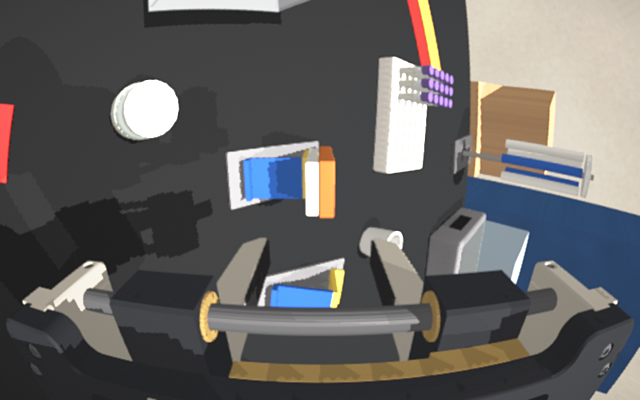

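View pics/t20.png

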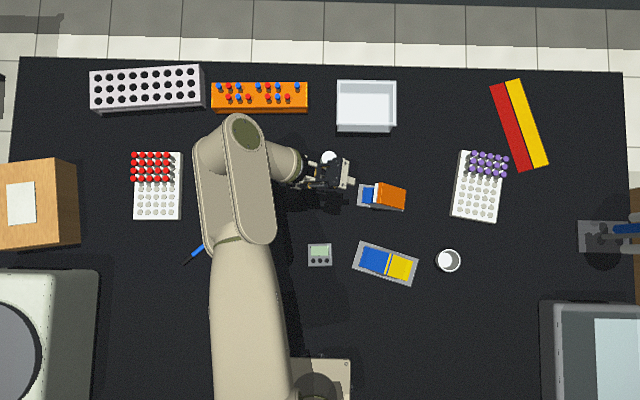

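The base corners match the expected pose to within about 2 px in both views. In the top view the bystanders are at their starting pixels: timer (320,254), cup (448,260), jar (329,158). The marker is partly behind the arm. Handing in.

Run:
```python
from plan import *
print(robot.close_job()); print(robot.read_state()["t"])
```

```text
the job is handed in; nothing more can be done
None
the job is handed in; nothing more can be done
```

The culture box is lying lid-down on the yellow slope of the small grey-plated rest, lower end on the ledge, and the job was handed in at about 29 s.

- **Parking:** I gripped the box by its base and laid it lid-up on the blue slope until it touched the slope and then the ledge. I let go and checked that it was centred and closed.
- **Turning:** I pinched lid and base together at the projecting upper end with 45 N, lifted it and turned it 90°. I then laid it on the yellow slope until it touched the slope and the ledge, and released it gently.

**Last checks:**
- **Box pose:** The base corners lie within about 2 px of the expected pose in the side and top views. The small offset is similar at every corner, so the box is straight.
- **Lid:** The seam was closed in the last views.
- **Bystanders:** The jar, timer and cup are where they started. The marker was partly hidden behind the arm in the last top view, so I only saw part of it, and that part was in place.
- **Robot:** The gripper was clear of everything.

**Disagreements:**
- **Wrist camera:** Its stated position was off by up to about 3 mm, so I used the fingertips in the image as the reference instead.
- **Rest position:** The top camera's position for the rest was about 1.3 mm off across the slope and 0.9 mm along it. I corrected the first from the wrist picture, and the slope and ledge contacts took up the second.

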